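Hold a press punch up to the inspection lens

ROBOT

A 6-joint arm with a two-finger parallel gripper is mounted at the origin on the work surface. World frame = base frame: x ahead of the robot, y to its left, z up, the work surface at z = 0. Lengths are in m, angles in rad, forces in N, time in s.
With the tool pointing down it reaches from about 0.325 to 0.775 m from the base axis. Payload 5.5 kg.
Tool frame: the origin (TCP) lies between the finger pads; the fingertips stand 19 mm ahead of it and the grasp point (between the pads) is the TCP; z points along the fingers, y is the direction in which the jaws open and shut (so a half turn about z gives the same grasp; the last joint's range is limited). The gripper opens to 88 mm and grips with 3 to 60 N. Pads are 20 mm wide; open, the fingers measure 115 mm over their backs; the gripper's body (75 mm by 178 mm) begins 61 mm behind the grasp point.
Start: joints at [1.243, 0.091, 1.231, -0, 1.82, -0.057], TCP at [0.161, 0.578, 0.21] pointing down, gripper open.
Joint ranges: [-2.87, 2.87], [-0.86, 2.18], [0.17, 2.46], [-1.51, 4.65], [0.06, 2.69], [-2.65, 2.65]. Speed limits (rad/s): [2.57, 2.57, 3.01, 3.14, 3.14, 3.14].

INTERFACE

Orientations are given as [roll, pitch, yaw] about the fixed x, y, z axes, in that order (R = Rz(yaw) Ry(pitch) Rx(roll)).
In Python, from bench import observe, get_image, hand_in gives the robot as it stands.
- The arm moves only by the tool drive_tool, never from a script. Its argument "series" is a list of rows, each an object of numbers: "dx", "dy", "dz": the shift along the tool's x, y, z in mm; "twist": the turn about the tool's z in rad; "grip": the finger opening in mm, from 0 to 87.8. In form: [{"dx": .., "dy": .., "dz": .., "twist": .., "grip": ..}, ...]. A call has 1 to 5 rows; each row is the pose to reach, as a shift and turn from the pose commanded when the call began, along the tool's axes at that moment; what a row does not reach only later rows make up. A row lasts 1/8 s, in which the tool goes at most 62.5 mm and 10.7 degrees, less where a joint would pass 70% of its speed; a pose out of reach is approached as far as the arm can. A call with a gripper value outside its range is refused whole. The fingers move at their own pace and stop on an object; "grip_force" is the grip in N (left out, the last holds). Time passes only in rows, so rows that repeat a pose let the fingers close. It gives the time, the measured TCP pose, the force and the opening at its end, in the units of the state.
- observe(): the state, without advancing time (a new reading comes with each control period).
- get_image(name): name is "side" or "top"; returns a dict with "pixels" (480x640x3 uint8, red, green, blue), "z_map" (480x640 float32, m along the optical axis (not along the pixel's ray), 0 where there is no reading), "intrinsics" (3x3 intrinsics, pixels), "R" (3x3) and "t" (3): a world point X has camera coordinates R X + t. Camera axes: x right, y down, z forward; pixel columns grow to the right and rows downward; lengths in m; the calibration is good to about 2 mm. A picture is of the moment at which its call begins.
- hand_in(): hands the job in, once; it reports no verdict.
The state is a dict: "clock": time; "qpos": joint angles; "qvel": joint speeds; "joint_efforts": joint torques, N m; "tool_pos": TCP position; "ee_rot": TCP orientation; "ft_force": force on the tool from outside, world axes, zero at the start; "moment": the same for the moment, N m; "width": finger opening in m.
Only numpy, scipy, OpenCV 4.12 (cv2) and the standard library are available. Lean on these libraries where they do the work, as an engineer would, in place of code of your own. Each camera call takes 0.05 s, during which the arm holds its last target. There are 200 camera calls.

TASK

At the arbor-press bench, fold the half-open cover of the punch holder up until it stands upright, then draw the tall punch out of its socket, tilt it and hold it raised in front of the inspection lens: working tip towards the glass, in line with the lens barrel and centred on it, the tip about 50 mm from the glass. Do not touch the lens or its stand, leave the cover standing upright and everything else where it is. Finish while still holding the punch there; do not put it down or let go.

Things in the scene. Friction and masses are not known exactly. Their poses are not given: they have to be found in the camera images.
- holder: fixed dark steel punch holder. Origin: centre of underside; x along sockets and hinge, y to the open side. Block 200 (x) by 170 by 45 mm high; three sockets 18 mm wide, 30 mm deep at x = -55, 0, 55 mm, y = 0: the tall punch in one (varies), short pins (tops 60 mm above the bench) in the others. A 10 mm rear wall on its -y edge rises to 105 mm and carries the cover's hinge
- cover (a joint): angle (rad) of the holder's cover, a stiff aluminium sheet 200 mm (along hinge) by 135 mm, 4 mm thick, 10 mm bead on its free edge. 0 = level over the sockets, 1.57 = upright, stop 2.2 (fallen back). Starts at 0.7 to 1.05, leaning over the sockets; the edge swings up and to the holder's -y as it grows. Stays where left; 2 to 4 N at the edge moves it
- cover_hinge (a point): middle of the cover's hinge line, 108 mm above the bench, 80 mm from the sockets' row; axes as holder
- cover_edge (a point): middle of the cover's free edge (centre of its bead), 135 mm from the hinge line; its y axis points from the hinge to the edge, x along the edge
- punch: tall bright steel punch, 85 mm long, about 0.18 kg, upright in a socket: 16 mm shank tapering over the last 12 mm to an 8 mm flat tip; round head 24 mm thick over the top 31 mm. Origin: middle of the tip's end; z from tip to head. Seated: tip 15 mm, top 100 mm above the bench. Gripped 70 mm from the tip, the fingertips clear block and pins
- punch_tip (a point): middle of the working tip's end (the lower end while seated)
- lens: inspection lens: black barrel 50 mm across, 78 mm long, aluminium front ring 58 mm across, fixed on a dark base plate left of the robot's centre line. It looks up at 45 degrees and back towards the robot's side. Origin: middle of the front glass, 110 mm above the bench; z: straight out of the glass along the barrel's axis
- focus (a point): the point 50 mm straight out from the middle of the glass, where the punch's tip belongs; z as lens
- stand: the lens's base plate (130 by 100 by 14 mm) and post, fixed; origin on the bench straight below the glass, -x the way the lens looks
- pin_a: one of the two short pins, 45 mm long, 16 mm thick; origin: middle of its lower end. To be left in its socket
- pin_b: the other short pin, alike
- dish: bystander: open grey dish 90 by 70 by 24 mm with brass bushes; origin: centre of its underside
- jar: bystander: white jar with a black cap, 56 mm across, 75 mm high; origin: centre of its underside

How it is judged:
By the outcome, as a careful person would: the job done as asked, in the order asked, and still so for the second after the job is handed in, while the arm keeps its last pose, push and grip.
It also fails if it takes over 54 s, if anything falls off the work surface, if the arm or the gripper's body presses on something with over 40 N, if the wrist force passes 120 N, or if a joint passes its speed limit or range.

## Working session

There is one attempt and no reset: what is moved stays moved. The work goes in short steps, Python scripts to look and compute and a tool call to move; the robot and the scene stay as the last step left them, time stands still between calls to the robot, and variables do not carry over. Pictures are saved under pics/ and viewed, and the job is handed in when it is done.

Besides the shell and the picture viewer there is one more tool, called after "Emit:" in YAML: its name, and indented under it one key for each argument. drive_tool: Moves the arm, as the interface text tells. Its arguments: {"type":"object","properties":{"series":{"type":"array"},"grip_force":{"type":"number"}},"required":["series"]}

```bash
mkdir -p pics; cat > h.py <<'E'
import numpy as np,cv2
from bench import observe,get_image,hand_in
from scipy.spatial.transform import Rotation as Ro
def shot(n,f):
    d=get_image(n); cv2.imwrite('pics/'+f,d['pixels'][:,:,::-1]); np.savez('pics/'+f+'.npz',**d); return d
def cloud(d):
    K=np.array(d['intrinsics']);R=np.array(d['R']);t=np.array(d['t']);z=d['z_map']
    v,u=np.mgrid[:480,:640]
    P=np.stack([(u-K[0,2])/K[0,0]*z,(v-K[1,2])/K[1,1]*z,z],-1)
    return (P-t)@R
def proj(d,X):
    c=d['R']@np.array(X)+d['t'];p=d['intrinsics']@c;return p[:2]/p[2]
E
python3 - <<'E'
from h import *
for n in('side','top'):
    d=shot(n,n+'0.png');print(n,-d['R'].T@d['t'],d['R'][2],d['intrinsics'][0,0])
print(observe())
E
```

```text
side [-0.01825602 -0.16384753  0.60205103] [ 0.76412169  0.18464256 -0.61808185] 449.4640775748569
top [ 0.39498454 -0.01821447  1.09340539] [ 0.17472922 -0.00367812 -0.98460965] 611.1224969707148
{'clock': 0.1, 'qpos': array([ 1.24327251e+00,  9.17480280e-02,  1.23175031e+00,  1.84438977e-05,
        1.81980232e+00, -5.66703679e-02]), 'qvel': array([-0.0002784 , -0.001406  , -0.00454009,  0.00187726, -0.00178975,
       -0.00131783]), 'joint_efforts': array([ 2.16646113e-03, -4.47856772e+01, -4.07568955e+01,  6.99311751e-02,
        2.84185493e-02, -1.38327746e-04]), 'tool_pos': array([0.16041832, 0.57785998, 0.20944981]), 'ee_rot': array([-3.13988840e+00, -1.14595510e-04,  2.87074364e+00]), 'ft_force': array([ 0.371399  ,  0.25665202, -0.30961541]), 'moment': array([-0.06560256,  0.00649005,  0.0686832 ]), 'width': 0.0875302534797217}
```

```bash
ls
```

```text
h.py
pics
```

View pics/side0.png

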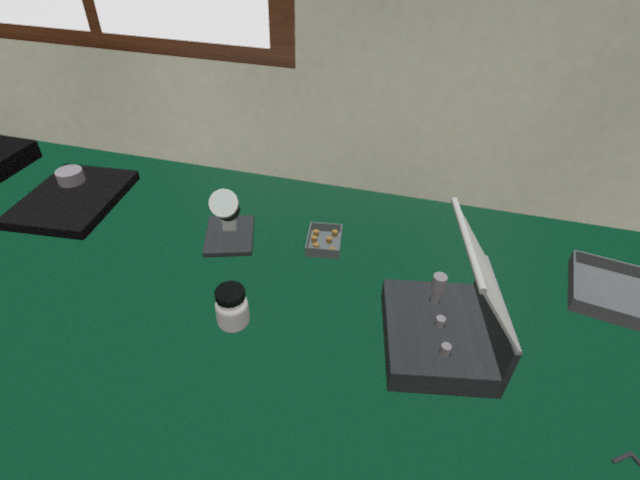

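View pics/top0.png

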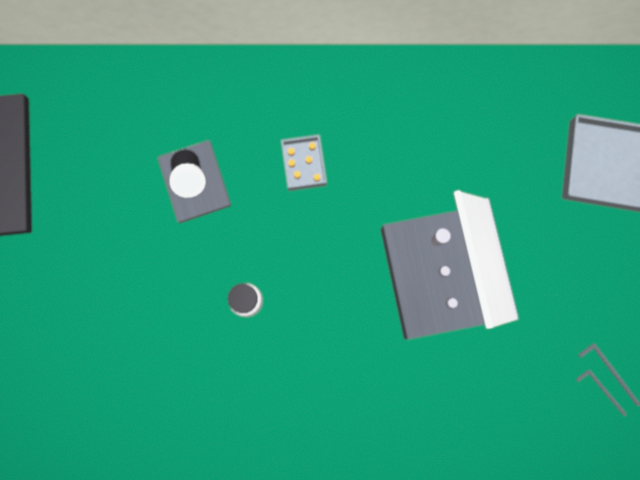

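The side view shows the holder at right, with the punch at about (438,285), pins at (440,321) and (446,348), and the cover leaning. The lens is at (224,203) and the jar at (231,305). In the top view the punch is at (443,236), pins at (445,271) and (453,303), and the glass at (187,180).

```bash
cat > m.py <<'E'
from h import *
T=dict(np.load('pics/top0.png.npz'));S=dict(np.load('pics/side0.png.npz'))
def ray(d,u,v,z):
    c=-d['R'].T@d['t'];r=d['R'].T@np.linalg.inv(d['intrinsics'])@np.array([u,v,1.]);return c+r*(z-c[2])/r[2]
E
python3 - <<'E'
from m import *
C=cloud(T);D=cloud(S)
np.set_printoptions(precision=4,suppress=True)
for n,z,p in(('punch',.1,(443,236)),('pin',.06,(445.5,271)),('pin',.06,(453,303)),('block',.045,(383,227)),('block',.045,(407,338)),('jar',.075,(243,299))):
    u,v=p;print(n,ray(T,u,v,z),C[int(v),int(u)])
# bright blobs for centroids
g=T['pixels'].min(2); 
for name,(x0,x1,y0,y1) in dict(punch=(430,456,224,250),p1=(438,453,263,279),p2=(445,461,295,311),glass=(160,212,155,205)).items():
    s=T['pixels'][y0:y1,x0:x1];m=(s.min(2)>150).astype(np.uint8)
    c=max(cv2.findContours(m,0,1)[0],key=cv2.contourArea);(a,b),r=cv2.minEnclosingCircle(c);print(name,a+x0,b+y0,r)
for nm,I,A,(x0,x1,y0,y1) in(('top',T,C,(160,212,155,205)),('side',S,D,(205,243,185,222))):
    m=I['pixels'][y0:y1,x0:x1].min(2)>150
    m=cv2.erode(m.astype(np.uint8),np.ones((3,3)))>0
    P=A[y0:y1,x0:x1][m];P=P[P[:,2]>.05];c=P.mean(0);n=np.linalg.svd(P-c)[2][2]
    print('glass',nm,len(P),c,n,P.min(0),P.max(0))
# cover
m=T['pixels'][180:340,450:525].min(2)>150
P=C[180:340,450:525][m];P=P[P[:,2]>.1]
c=P.mean(0);n=np.linalg.svd(P-c)[2][2];print('cover',len(P),c,n,P.min(0),P.max(0))
for p in((457,193),(487,327),(490,200),(517,319)):print(p,C[p[1],p[0]],C[p[1]+(3 if p[1]<250 else -3),p[0]+(3 if p[0]<489 else -3)])
E
python3 - <<'E'
import cv2
a=cv2.imread('pics/top0.png')[170:350,370:530];cv2.imwrite('pics/c.png',cv2.resize(a,None,fx=3,fy=3))
E
```

```text
punch [ 0.558  -0.2368  0.1   ] [ 0.5581 -0.237   0.099 ]
pin [ 0.5043 -0.2475  0.06  ] [ 0.5045 -0.247   0.0583]
pin [ 0.4503 -0.258   0.06  ] [ 0.4503 -0.2579  0.0604]
block [ 0.5829 -0.1448  0.045 ] [ 0.5833 -0.145   0.0429]
block [ 0.3924 -0.1813  0.045 ] [ 0.3924 -0.1812  0.0456]
jar [0.4564 0.0936 0.075 ] [0.4564 0.0936 0.0754]
punch 442.5 235.5 7.905794143676758
p1 445.0 270.5 5.4084272384643555
p2 452.5 302.5 5.147915363311768
glass 187.0 180.5 18.581003189086914
glass top 886 [0.6481 0.185  0.1157] [-0.9736 -0.0076 -0.2283] [ 0.395  -0.0182  0.0875] [0.6743 0.213  1.0934]
glass side 541 [0.6453 0.1864 0.1124] [-0.1902 -0.6268 -0.7556] [-0.0183 -0.1638  0.0924] [0.6664 0.2121 0.6021]
cover 4351 [ 0.5094 -0.2829  0.1781] [ 0.1789 -0.8974  0.4034] [ 0.395  -0.3469  0.1064] [ 0.6174 -0.0182  1.0934]
(457, 193) [ 0.6004 -0.2315  0.2278] [ 0.5965 -0.2363  0.2252]
(487, 327) [ 0.4079 -0.2663  0.2245] [ 0.412  -0.2701  0.2267]
(490, 200) [ 0.6418 -0.3484 -0.0027] [ 0.6107 -0.3083  0.1131]
(517, 319) [ 0.422  -0.3461  0.1141] [ 0.4268 -0.342   0.1129]
```

View pics/c.png

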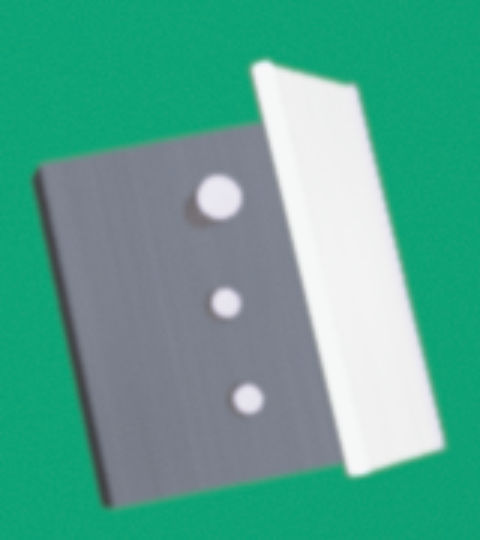

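```bash
cat >> h.py <<'E'
def go(p,yaw):
    o=observe();y=o['ee_rot'][2];d=Ro.from_euler('xyz',o['ee_rot']).inv().apply(np.array(p)-o['tool_pos'])*1000
    print('dxyz',d.round(1),'twist',round((y-yaw+np.pi)%(2*np.pi)-np.pi,3))
H0=np.array([.5043,-.2475,0]);A=.193
X=np.array([np.cos(A),np.sin(A),0]);Y=np.array([-np.sin(A),np.cos(A),0]);Z=np.array([0,0,1.])
def hp(x,y,z):return H0+X*x+Y*y+Z*z
E
python3 - <<'E'
from m import *
np.set_printoptions(precision=4,suppress=True)
for nm,I,(x0,x1,y0,y1) in(('top',T,(160,212,155,205)),('side',S,(203,243,183,222))):
    s=I['pixels'][y0:y1,x0:x1].min(2)>150
    c=max(cv2.findContours(s.astype(np.uint8),0,1)[0],key=cv2.contourArea);e=cv2.fitEllipse(c);(a,b)=e[0]
    print(nm,e,'center ray at z=.11',ray(I,a+x0,b+y0,.11))
    m=cv2.erode(s.astype(np.uint8),np.ones((3,3)))>0
    m&=I['z_map'][y0:y1,x0:x1]>0.1
    P=cloud(I)[y0:y1,x0:x1][m];P=P[(P[:,2]>.07)&(P[:,2]<.15)]
    for k in range(4):
        c=P.mean(0);n=np.linalg.svd(P-c)[2][2];n*=np.sign(n[2]);r=(P-c)@n;print(len(P),c,n,r.std());P=P[abs(r)<2*r.std()+1e-4]
# plate orientation top view
g=T['pixels'].astype(int)
m=((abs(g[...,1]-g[...,0])<25)&(g.max(2)<140)).astype(np.uint8);m[:, :140]=0;m[:,240:]=0;m[:130]=0;m[230:]=0
c=max(cv2.findContours(m,0,1)[0],key=cv2.contourArea);b=cv2.boxPoints(cv2.minAreaRect(c));print([ray(T,*q,.014) for q in b])
# cover plane
m=cv2.erode((T['pixels'].min(2)>150).astype(np.uint8),np.ones((5,5)))>0
mm=np.zeros_like(m);mm[180:340,466:525]=1;m&=mm&(T['z_map']>.1)
P=cloud(T)[m];P=P[P[:,2]>.1];c=P.mean(0);n=np.linalg.svd(P-c)[2][2];n*=np.sign(n[2]);print('cover',len(P),n,'angle',np.arctan2(-n@Y,n[2]))
go(hp(0,.05,.222),np.pi/2+A)
E
```

```text
top ((26.92641830444336, 25.41818618774414), (34.02288055419922, 36.52578353881836), 95.36724853515625) center ray at z=.11 [0.6498 0.1862 0.11  ]
883 [0.649  0.1857 0.1124] [-0.6405 -0.2247  0.7343] 0.002249355744519366
845 [0.6482 0.1856 0.112 ] [-0.6605 -0.2267  0.7158] 0.0017220008062870983
816 [0.6481 0.1855 0.1119] [-0.665  -0.2275  0.7113] 0.0015723340744670806
798 [0.648  0.1855 0.1118] [-0.6667 -0.227   0.7099] 0.0015065267819440442
side ((19.88509750366211, 19.443845748901367), (27.36604881286621, 28.46663475036621), 72.51490020751953) center ray at z=.11 [0.6485 0.1881 0.11  ]
540 [0.6465 0.1871 0.1115] [-0.6643 -0.2352  0.7095] 0.0015925770681682661
521 [0.6465 0.1871 0.1114] [-0.6636 -0.2335  0.7107] 0.0014486715400042387
506 [0.6465 0.1871 0.1113] [-0.6648 -0.2318  0.7102] 0.0013653452244589228
492 [0.6466 0.187  0.1114] [-0.6661 -0.2291  0.7098] 0.001293207554315989
[array([0.7326, 0.2438, 0.014 ]), array([0.7384, 0.1825, 0.014 ]), array([0.698 , 0.1777, 0.014 ]), array([0.6923, 0.2386, 0.014 ])]
cover 3492 [ 0.156  -0.8184  0.553 ] angle 0.984808240864819
dxyz [-529.8 -658.6  -11.5] twist 1.107
```

Emit:
drive_tool:
  series:
    - {"dx":-530,"dy":-659,"dz":-12,"twist":1.107,"grip":0}
    - {"dx":-530,"dy":-659,"dz":-12,"twist":1.107,"grip":0}
    - {"dx":-530,"dy":-659,"dz":-12,"twist":1.107,"grip":0}
    - {"dx":-530,"dy":-659,"dz":-12,"twist":1.107,"grip":0}
    - {"dx":-530,"dy":-659,"dz":-12,"twist":1.107,"grip":0}

```text
clock: 0.72
tool_pos: [0.2843, 0.2893, 0.2145]
ee_rot: [-3.142, 0.0, 1.928]
ft_force: [0.9, -0.1, -0.3]
width: 0.0411
```

```bash
python3 -c "
from h import *
go(hp(0,.05,.222),np.pi/2+A)
print(observe()['qpos'])"
```

```text
dxyz [-530.5   26.8   -7.4] twist 0.164
[ 7.10364079e-01 -4.34543412e-01  1.69041648e+00 -2.36641779e-04
  1.88584744e+00  3.53323181e-01]
```

Emit:
drive_tool:
  series:
    - {"dx":-530,"dy":27,"dz":-7,"twist":0.164,"grip":0}
    - {"dx":-530,"dy":27,"dz":-7,"twist":0.164,"grip":0}
    - {"dx":-530,"dy":27,"dz":-7,"twist":0.164,"grip":0}
    - {"dx":-530,"dy":27,"dz":-7,"twist":0.164,"grip":0}
    - {"dx":-530,"dy":27,"dz":-7,"twist":0.164,"grip":0}

```text
clock: 1.35
tool_pos: [0.4099, 0.0029, 0.2189]
ee_rot: [3.141, -0.0, 1.769]
ft_force: [0.1, 1.7, -0.4]
width: 0.0002
```

```bash
python3 -c "
from h import *
go(hp(0,.05,.222),np.pi/2+A)
print(observe()['qpos'])"
```

```text
dxyz [-214.1   43.5   -3.2] twist 0.005
[-7.60700060e-02 -4.21338381e-01  1.67306629e+00  2.31511206e-04
  1.88949805e+00 -2.74310910e-01]
```

Emit:
drive_tool:
  series:
    - {"dx":-214,"dy":43,"dz":-3,"twist":0.005,"grip":0}
    - {"dx":-214,"dy":43,"dz":-3,"twist":0.005,"grip":0}
    - {"dx":-214,"dy":43,"dz":-3,"twist":0.005,"grip":0}
    - {"dx":-214,"dy":43,"dz":-3,"twist":0.005,"grip":0}
    - {"dx":-214,"dy":43,"dz":-3,"twist":0.005,"grip":0}

```text
clock: 1.98
tool_pos: [0.4938, -0.198, 0.2205]
ee_rot: [-3.139, -0.002, 1.761]
ft_force: [-0.7, 0.1, -0.3]
width: 0.0006
```

```bash
python3 -c "
from h import *
go(hp(0,-.045,.222),np.pi/2+A)
shot('side','s1.png')"
```

```text
dxyz [-95.6   1.   -1.7] twist -0.002
```

View pics/s1.png

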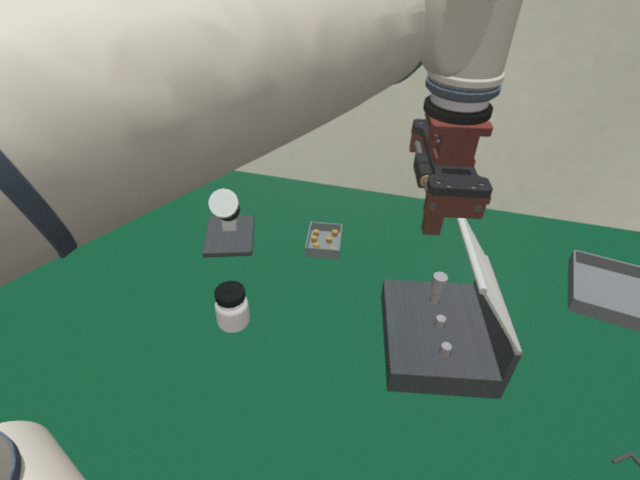

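The closed fingers, tips at about (432,230), stand in front of the cover edge, so I can start pushing.

Emit:
drive_tool:
  series:
    - {"dx":-30,"dy":0,"dz":-2,"twist":0,"grip":0}
    - {"dx":-48,"dy":0,"dz":-2,"twist":0,"grip":0}
    - {"dx":-64,"dy":0,"dz":-2,"twist":0,"grip":0}
    - {"dx":-80,"dy":0,"dz":-2,"twist":0,"grip":0}
    - {"dx":-95,"dy":0,"dz":-2,"twist":0,"grip":0}

```text
clock: 2.65
tool_pos: [0.5124, -0.2902, 0.224]
ee_rot: [-3.142, -0.0, 1.764]
ft_force: [-0.8, 0.2, -0.0]
width: 0.0004
```

```bash
cat >> h.py <<'E'
def cover(f):
    d=shot('top',f);D=cloud(d);L=(D-H0)@np.array([X,Y,Z]).T
    m=(d['z_map']>.1)&(d['pixels'].min(2)>100)&(abs(L[...,0])<.105)&(L[...,2]>.125)&(L[...,2]<.265)&(L[...,1]<0)&(L[...,1]>-.16)
    P=L[m];top=P[P[:,2]>np.percentile(P[:,2],50)]
    print('n',len(P),'z max',P[:,2].max(),'top mean',top.mean(0))
    return P
E
python3 -c "
from h import *
P=cover('t2.png');go(hp(0,-.065,.222),np.pi/2+A);d=shot('side','s2.png')
L=(cloud(d)-H0)@np.array([X,Y,Z]).T
m=(d['z_map']>.1)&(d['pixels'].min(2)>90)&(abs(L[...,0])<.095)&(L[...,2]>.12)&(L[...,2]<.23)&(L[...,1]<-.02)&(L[...,1]>-.16)
P=L[m];c=np.polyfit(P[:,2],P[:,1],1);print(len(P),c,1.5708+np.arctan(c[0])*-1)
cv2.imwrite('pics/c2.png',np.vstack([cv2.imread('pics/s2.png')[180:400,350:640],cv2.imread('pics/t2.png')[170:390,350:640]]))
"
```

```text
n 2436 z max 0.24221977897586552 top mean [ 0.02943737 -0.01296335  0.21104263]
dxyz [-20.    0.6   1.5] twist -0.001
751 [ 0.66581823 -0.15103252] 0.9833850038044968
```

View pics/c2.png

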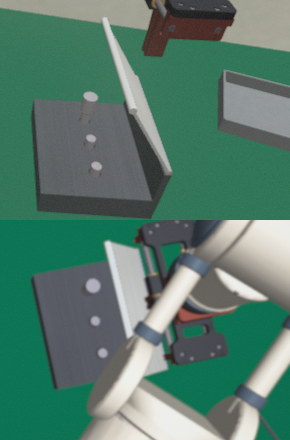

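The cover has not moved (still 0.983 rad), and the wrist force is about zero. I'll check where the fingers really are.

```bash
python3 -c "
from h import *
np.set_printoptions(precision=3,suppress=True)
for f in('s1','s2'):
    d=dict(np.load(f'pics/{f}.png.npz'));C=cloud(d);p=d['pixels'].astype(int)
    m=(p[...,0]>p[...,1]*1.6)&(p[...,0]>50)&(d['z_map']>.1)&(C[...,0]>.3)&(C[...,2]<.45)&(C[...,1]<-.1)
    m[:110]=0
    P=C[m];i=P[:,2]<P[:,2].min()+.02
    print(f,len(P),P.min(0),P.max(0),'low',P[i].min(0),P[i].max(0))
    print('bead low',[C[v,u] for v,u in((250,476),)])
print(observe()['tool_pos'],hp(0,-.08,.108))
a=cv2.imread('pics/s2.png')[90:330,380:640];cv2.imwrite('pics/c3.png',cv2.resize(a,None,fx=3,fy=2.5))
"
```

```text
s1 232 [ 0.449 -0.235  0.361] [ 0.475 -0.172  0.405] low [ 0.452 -0.221  0.361] [ 0.47  -0.182  0.381]
bead low [array([ 0.536, -0.272,  0.183])]
s2 3255 [ 0.42  -0.339  0.242] [ 0.586 -0.252  0.408] low [ 0.503 -0.303  0.242] [ 0.506 -0.296  0.262]
bead low [array([ 0.537, -0.272,  0.182])]
[ 0.512 -0.291  0.223] [ 0.52  -0.326  0.108]
```

View pics/c3.png

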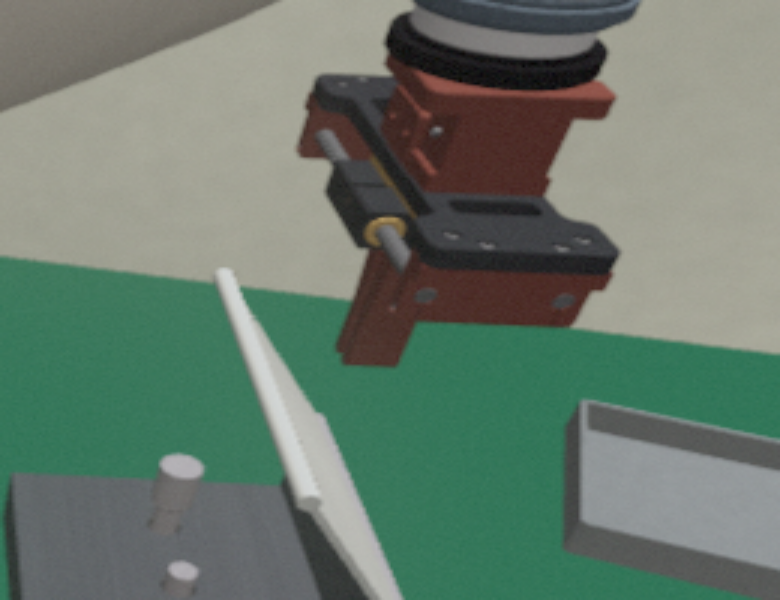

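```bash
python3 -c "
from h import *
np.set_printoptions(precision=3,suppress=True)
d=dict(np.load('pics/s2.png.npz'));C=cloud(d)
for v in range(205,242,3):print(v,[C[v,u] for u in(498,504,510)],d['pixels'][v,504])
for q in ((455,200),(470,250),(483,288),(458,210)):print(q,C[q[1],q[0]])
o=observe();print('tip proj',proj(d,o['tool_pos']-[0,0,.019]),'tcp',proj(d,o['tool_pos']),o['ft_force'])
"
```

```text
205 [array([ 0.518, -0.278,  0.275]), array([ 0.501, -0.281,  0.287]), array([ 0.499, -0.288,  0.289])] [65 46 40]
208 [array([ 0.517, -0.279,  0.271]), array([ 0.499, -0.282,  0.283]), array([ 0.432, -0.273,  0.326])] [63 43 38]
211 [array([ 0.515, -0.28 ,  0.268]), array([ 0.499, -0.283,  0.279]), array([ 0.433, -0.274,  0.322])] [68 48 39]
214 [array([ 0.512, -0.28 ,  0.265]), array([ 0.498, -0.284,  0.275]), array([ 0.43 , -0.274,  0.32 ])] [76 50 45]
217 [array([ 0.507, -0.28 ,  0.264]), array([ 0.501, -0.286,  0.269]), array([ 0.5  , -0.293,  0.271])] [76 51 42]
220 [array([ 0.503, -0.28 ,  0.262]), array([ 0.504, -0.288,  0.263]), array([ 0.504, -0.295,  0.264])] [72 50 42]
223 [array([ 0.501, -0.281,  0.258]), array([ 0.502, -0.289,  0.259]), array([ 0.503, -0.296,  0.26 ])] [76 50 45]
226 [array([ 0.503, -0.283,  0.253]), array([ 0.503, -0.29 ,  0.254]), array([ 0.505, -0.298,  0.254])] [78 53 47]
229 [array([ 0.502, -0.284,  0.248]), array([ 0.503, -0.291,  0.249]), array([ 0.505, -0.299,  0.25 ])] [77 56 49]
232 [array([ 0.502, -0.285,  0.244]), array([ 0.504, -0.293,  0.244]), array([ 0.504, -0.3  ,  0.245])] [79 57 49]
235 [array([ 0.502, -0.286,  0.239]), array([ 0.504, -0.294,  0.239]), array([ 0.504, -0.301,  0.24 ])] [80 56 50]
238 [array([ 0.832, -0.366,  0.001]), array([ 0.838, -0.379, -0.001]), array([ 0.838, -0.391,  0.002])] [ 57 120  92]
241 [array([ 0.822, -0.366,  0.   ]), array([ 0.821, -0.377,  0.003]), array([ 0.829, -0.391,  0.001])] [ 56 121  92]
(455, 200) [ 0.593 -0.232  0.227]
(470, 250) [ 0.476 -0.253  0.227]
(483, 288) [ 0.407 -0.267  0.225]
(458, 210) [ 0.568 -0.236  0.226]
tip proj [494.322 250.817] tcp [497.958 240.168] [ 0.59  -0.386 -0.832]
```

The camera puts the fingertips at z≈0.238, while the reported TCP implies 0.204. The closed fingers therefore passed over the bead. I'll back off, open the gripper, and see whether this offset depends on the opening.

Emit:
drive_tool:
  series:
    - {"dx":30,"dy":0,"dz":0,"twist":0,"grip":80}
    - {"dx":60,"dy":0,"dz":0,"twist":0,"grip":80}
    - {"dx":100,"dy":0,"dz":0,"twist":0,"grip":80}
    - {"dx":100,"dy":0,"dz":0,"twist":0,"grip":80}
    - {"dx":100,"dy":0,"dz":0,"twist":0,"grip":80}

```text
clock: 3.38
tool_pos: [0.4931, -0.1916, 0.2242]
ee_rot: [3.141, 0.001, 1.765]
ft_force: [-0.2, -0.9, -0.4]
width: 0.0472
```

```bash
cat >> h.py <<'E'
def tips(d):
    C=cloud(d);p=d['pixels'].astype(int);t=observe()['tool_pos']
    m=(p[...,0]>p[...,1]*1.25)&(p[...,0]>p[...,2]*1.25)&(d['z_map']>.1)&(np.linalg.norm((C-t)[...,:2],axis=-1)<.08)&(abs(C[...,2]-t[2])<.06)
    P=C[m];z=np.percentile(P[:,2],[0.5,2]);i=P[:,2]<z[0]+.012
    print('tool',t,'tips n',len(P),'z lo',z,'lo min',P[i].min(0),'max',P[i].max(0));return m
E
python3 -c "
from h import *
np.set_printoptions(precision=3,suppress=True)
d=shot('side','s3.png');tips(d);d=shot('top','t3.png')
cv2.imwrite('pics/c4.png',cv2.resize(cv2.imread('pics/s3.png')[90:390,340:560],None,fx=2.5,fy=2))
"
```

```text
tool [ 0.493 -0.192  0.224] tips n 461 z lo [0.24  0.241] lo min [ 0.458 -0.207  0.24 ] max [ 0.516 -0.175  0.252]
```

View pics/c4.png

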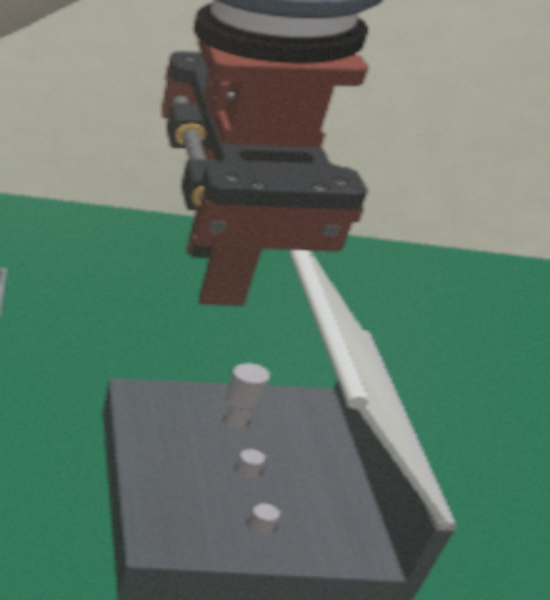

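The whole tool sits about 35 mm higher than reported: tips at 0.240 and carriage underside at about 0.32, which fits the stated 80 mm between them. x and y agree. I'll add this z offset, lower, and push again.

```bash
cat >> h.py <<'E'
ZO=.035
def gt(p,yaw): go(np.array(p)-[0,0,ZO],yaw)
E
python3 -c "
from h import *
gt(hp(0,.05,.222),np.pi/2+A)"
```

```text
dxyz [-6.5  0.5 36.8] twist -0.0
```

Emit:
drive_tool:
  series:
    - {"dx":0,"dy":0,"dz":37,"twist":0,"grip":0}
    - {"dx":0,"dy":0,"dz":37,"twist":0,"grip":0}
    - {"dx":-20,"dy":0,"dz":37,"twist":0,"grip":0}
    - {"dx":-40,"dy":0,"dz":37,"twist":0,"grip":0}
    - {"dx":-55,"dy":0,"dz":37,"twist":0,"grip":0}

```text
clock: 4.1
tool_pos: [0.5041, -0.2463, 0.1888]
ee_rot: [3.14, -0.001, 1.764]
ft_force: [-1.9, 7.6, 4.5]
width: 0.012
```

Emit:
drive_tool:
  series:
    - {"dx":-12,"dy":0,"dz":0,"twist":0,"grip":0}
    - {"dx":-22,"dy":0,"dz":0,"twist":0,"grip":0}
    - {"dx":-30,"dy":0,"dz":0,"twist":0,"grip":0}
    - {"dx":-40,"dy":0,"dz":0,"twist":0,"grip":0}
    - {"dx":-40,"dy":0,"dz":0,"twist":0,"grip":0}

```text
clock: 4.72
tool_pos: [0.5112, -0.2858, 0.1864]
ee_rot: [-3.141, 0.001, 1.763]
ft_force: [0.1, -0.2, 0.3]
width: 0.0006
```

```bash
cat >> h.py <<'E'
def cov(f):
    d=shot('side',f);L=(cloud(d)-H0)@np.array([X,Y,Z]).T
    m=(d['z_map']>.1)&(d['pixels'].min(2)>90)&(abs(L[...,0])<.098)&(L[...,2]>.12)&(L[...,2]<.255)&(L[...,1]<.02)&(L[...,1]>-.16)
    P=L[m];print('edge top z',np.percentile(P[:,2],99.5))
    Q=P[P[:,2]<P[:,2].max()-.025]
    for k in range(3):
        c=np.polyfit(Q[:,2],Q[:,1],1);r=Q[:,1]-np.polyval(c,Q[:,2]);Q=Q[abs(r)<2*r.std()+.001]
    print(len(Q),'angle',1.5708-np.arctan(c[0]),'face y at .108/.243',np.polyval(c,.108),np.polyval(c,.243))
    return d
E
python3 -c "
from h import *
np.set_printoptions(precision=3,suppress=True)
d=cov('s4.png');tips(d);gt(hp(0,-.065,.222),np.pi/2+A);cv2.imwrite('pics/c5.png',cv2.resize(cv2.imread('pics/s4.png')[90:390,340:560],None,fx=2.5,fy=2))"
```

```text
edge top z 0.24763700352649257
1966 angle 1.4102205693604672 face y at .108/.243 -0.07421553068054973 -0.052349035639294106
tool [ 0.511 -0.285  0.186] tips n 407 z lo [0.201 0.202] lo min [ 0.499 -0.303  0.2  ] max [ 0.522 -0.273  0.213]
dxyz [-26.4   0.6  -0.7] twist -0.0
```

View pics/c5.png

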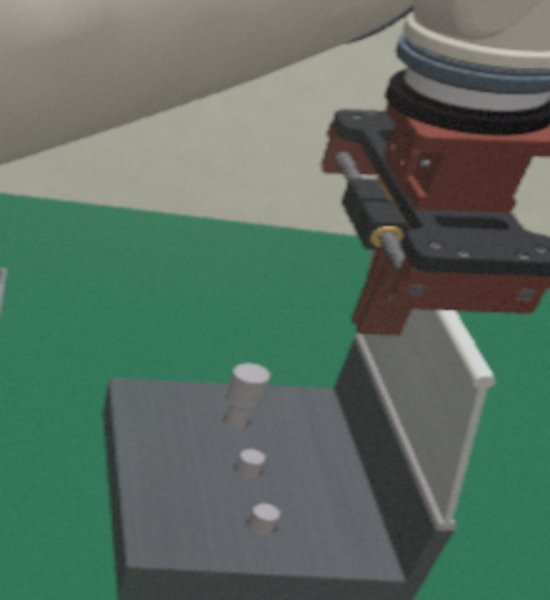

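The cover is now at about 1.41 rad, with the fingers at its bead. I'll finish slowly.

Emit:
drive_tool:
  series:
    - {"dx":-6,"dy":0,"dz":0,"twist":0,"grip":0}
    - {"dx":-12,"dy":0,"dz":0,"twist":0,"grip":0}
    - {"dx":-18,"dy":0,"dz":0,"twist":0,"grip":0}
    - {"dx":-22,"dy":0,"dz":0,"twist":0,"grip":0}
    - {"dx":-25,"dy":0,"dz":0,"twist":0,"grip":0}

```text
clock: 5.4
tool_pos: [0.5161, -0.3095, 0.187]
ee_rot: [3.142, 0.0, 1.764]
ft_force: [-0.4, 3.4, 2.5]
width: 0.0006
```

Emit:
drive_tool:
  series:
    - {"dx":0,"dy":0,"dz":0,"twist":0,"grip":0}

```text
clock: 5.52
tool_pos: [0.5161, -0.3097, 0.1867]
ee_rot: [-3.141, 0.0, 1.764]
ft_force: [0.3, 0.5, -0.5]
width: 0.0003
```

```bash
python3 -c "
from h import *
np.set_printoptions(precision=3,suppress=True)
d=cov('s5.png');gt(hp(0,-.065,.222),np.pi/2+A);t=shot('top','t5.png')
L=(cloud(t)-H0)@np.array([X,Y,Z]).T
m=(t['z_map']>.1)&(t['pixels'].min(2)>100)&(L[...,2]>.235)&(L[...,2]<.26)&(abs(L[...,0])<.1)&(L[...,1]<-.03)
print('bead top',L[m].mean(0),m.sum(),np.percentile(L[m],[2,98],axis=0))
cv2.imwrite('pics/c6.png',np.vstack([cv2.imread('pics/s5.png')[180:400,350:640],cv2.imread('pics/t5.png')[170:390,350:640]]))"
```

```text
edge top z 0.24913233072267013
3383 angle 1.5872347892349539 face y at .108/.243 -0.07419954896927732 -0.0764184452959252
dxyz [-1.8  0.4 -0.4] twist 0.0
bead top [ 0.    -0.081  0.247] 217 [[-0.099 -0.085  0.244]
 [ 0.067 -0.076  0.251]]
```

View pics/c6.png

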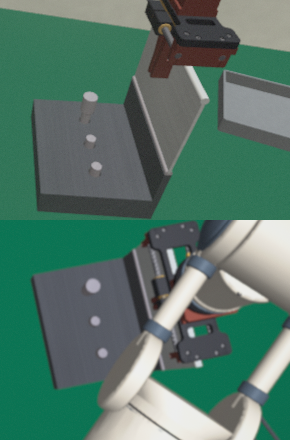

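The cover is upright (1.57–1.59 rad, bead top at y'=-0.081). Next I retreat and go above the punch with the fingers opening.

Emit:
drive_tool:
  series:
    - {"dx":30,"dy":0,"dz":0,"twist":0,"grip":50}
    - {"dx":64,"dy":30,"dz":10,"twist":0,"grip":50}
    - {"dx":64,"dy":55,"dz":40,"twist":0,"grip":50}
    - {"dx":64,"dy":55,"dz":80,"twist":0,"grip":50}
    - {"dx":64,"dy":55,"dz":80,"twist":0,"grip":50}

```text
clock: 6.25
tool_pos: [0.5557, -0.2348, 0.1025]
ee_rot: [-3.135, -0.004, 1.765]
ft_force: [-0.4, -0.2, 0.2]
width: 0.047
```

Emit:
drive_tool:
  series:
    - {"dx":0,"dy":0,"dz":0,"twist":0,"grip":50}
    - {"dx":0,"dy":0,"dz":0,"twist":0,"grip":50}

```text
clock: 6.5
tool_pos: [0.5586, -0.2366, 0.1097]
ee_rot: [3.138, 0.002, 1.764]
ft_force: [0.6, 0.2, 0.2]
width: 0.05
```

```bash
python3 -c "
from h import *
np.set_printoptions(precision=3,suppress=True)
d=cov('s6.png');tips(d);t=observe();print(t['width'],(t['tool_pos']-H0)@np.array([X,Y,Z]).T);gt(hp(.055,0,.085),np.pi/2+A);cv2.imwrite('pics/c7.png',cv2.resize(cv2.imread('pics/s6.png')[90:390,340:560],None,fx=2.5,fy=2))"
```

```text
edge top z 0.24941316300590544
3956 angle 1.5900603348869318 face y at .108/.243 -0.07405322252363884 -0.07665368929814552
tool [ 0.558 -0.237  0.109] tips n 295 z lo [0.125 0.126] lo min [ 0.521 -0.253  0.125] max [ 0.584 -0.22   0.137]
0.049820244267274036 [0.055 0.    0.109]
dxyz [-0.2 -0.5 59.4] twist -0.0
```

View pics/c7.png

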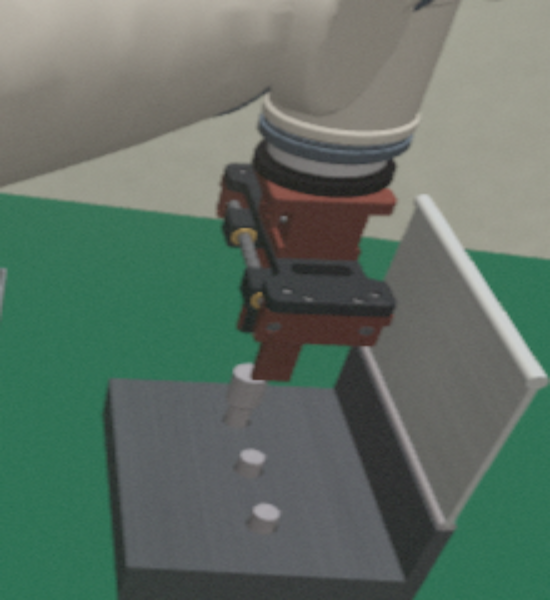

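The tips are centred above the punch and the offset is confirmed (tip 0.125 at reported 0.109). Now I descend 58 mm and close at moderate force.

Emit:
drive_tool:
  series:
    - {"dx":0,"dy":0,"dz":20,"twist":0,"grip":50}
    - {"dx":0,"dy":0,"dz":40,"twist":0,"grip":50}
    - {"dx":0,"dy":0,"dz":52,"twist":0,"grip":50}
    - {"dx":0,"dy":0,"dz":58,"twist":0,"grip":50}
    - {"dx":0,"dy":0,"dz":58,"twist":0,"grip":50}

```text
clock: 7.18
tool_pos: [0.5575, -0.2357, 0.0484]
ee_rot: [-3.141, -0.001, 1.764]
ft_force: [0.5, 0.1, 0.3]
width: 0.05
```

Emit:
drive_tool:
  series:
    - {"dx":0,"dy":0,"dz":0,"twist":0,"grip":15}
    - {"dx":0,"dy":0,"dz":0,"twist":0,"grip":15}
    - {"dx":0,"dy":0,"dz":0,"twist":0,"grip":15}
    - {"dx":0,"dy":0,"dz":0,"twist":0,"grip":15}
    - {"dx":0,"dy":0,"dz":0,"twist":0,"grip":15}
  grip_force: 20

```text
clock: 7.8
tool_pos: [0.558, -0.2359, 0.0495]
ee_rot: [3.141, 0.001, 1.764]
ft_force: [0.1, 0.2, 2.4]
width: 0.0237
```

```bash
python3 -c "
from h import *
np.set_printoptions(precision=3,suppress=True)
d=shot('side','s7.png');tips(d);t=observe();print(t['width'],t['tool_pos'],t['ft_force']);cv2.imwrite('pics/c8.png',cv2.resize(cv2.imread('pics/s7.png')[90:390,340:560],None,fx=2.5,fy=2))"
```

```text
tool [ 0.558 -0.236  0.049] tips n 154 z lo [0.049 0.062] lo min [ 0.585 -0.304  0.046] max [ 0.587 -0.274  0.051]
0.023569445558222837 [ 0.558 -0.236  0.049] [0.128 0.796 2.379]
```

View pics/c8.png

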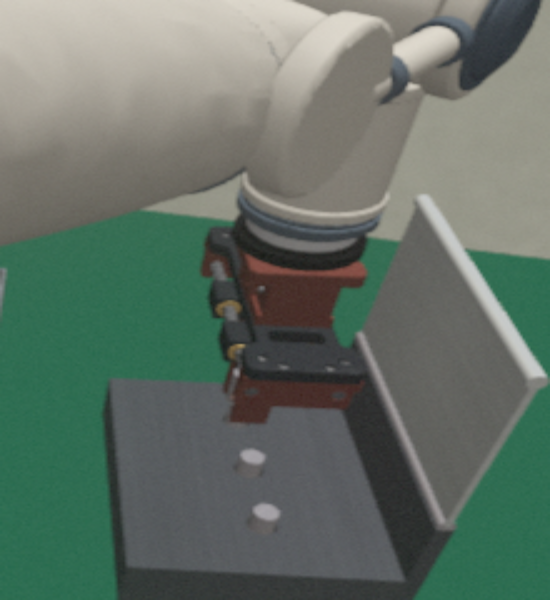

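The punch is held (23.6 mm). I'll lift it out and carry it past the holder's open edge.

Emit:
drive_tool:
  series:
    - {"dx":0,"dy":0,"dz":-20,"twist":0,"grip":15}
    - {"dx":0,"dy":0,"dz":-45,"twist":0,"grip":15}
    - {"dx":0,"dy":0,"dz":-65,"twist":0,"grip":15}
    - {"dx":40,"dy":0,"dz":-65,"twist":0,"grip":15}
    - {"dx":85,"dy":0,"dz":-65,"twist":0,"grip":15}

```text
clock: 8.48
tool_pos: [0.5412, -0.152, 0.1151]
ee_rot: [3.141, 0.0, 1.763]
ft_force: [0.4, 0.8, -1.4]
width: 0.0238
```

Emit:
drive_tool:
  series:
    - {"dx":35,"dy":0,"dz":0,"twist":0,"grip":15}
    - {"dx":35,"dy":0,"dz":0,"twist":0,"grip":15}
    - {"dx":35,"dy":0,"dz":0,"twist":0,"grip":15}

```text
clock: 8.85
tool_pos: [0.5348, -0.1185, 0.1146]
ee_rot: [3.141, 0.001, 1.764]
ft_force: [0.4, -0.3, -0.7]
width: 0.023
```

```bash
python3 -c "
from h import *
np.set_printoptions(precision=3,suppress=True)
d=shot('side','s8.png');tips(d);t=observe();print(t['width'],(t['tool_pos']-H0)@np.array([X,Y,Z]).T,t['ft_force']);gt(hp(.055,.112,.085),np.pi/2+A);cv2.imwrite('pics/c9.png',cv2.resize(cv2.imread('pics/s8.png')[90:390,320:560],None,fx=2.5,fy=2))"
```

```text
tool [ 0.535 -0.119  0.114] tips n 185 z lo [0.13  0.131] lo min [ 0.512 -0.132  0.13 ] max [ 0.518 -0.112  0.142]
0.023558679669755278 [0.055 0.12  0.114] [-0.141 -0.133 -1.307]
dxyz [-8.4  0.4 64.4] twist -0.0
```

View pics/c9.png

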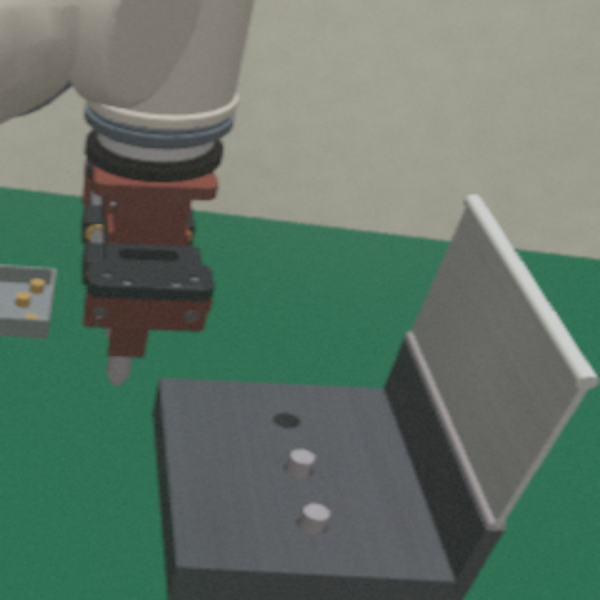

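The punch is upright in the grip, tip at crop (118,378), clear of the block. I'll lower it beside the block, then move back over the edge at light grip so the shank is levered over.

Emit:
drive_tool:
  series:
    - {"dx":0,"dy":0,"dz":25,"twist":0,"grip":15}
    - {"dx":-4,"dy":0,"dz":48,"twist":0,"grip":15}
    - {"dx":-8,"dy":0,"dz":60,"twist":0,"grip":15}
    - {"dx":-8,"dy":0,"dz":64,"twist":0,"grip":15}
    - {"dx":-8,"dy":0,"dz":64,"twist":0,"grip":15}
  grip_force: 10

```text
clock: 9.52
tool_pos: [0.5364, -0.1262, 0.0504]
ee_rot: [3.141, 0.0, 1.764]
ft_force: [-0.1, -0.9, -2.1]
width: 0.0239
```

Emit:
drive_tool:
  series:
    - {"dx":-10,"dy":0,"dz":0,"twist":0,"grip":15}
    - {"dx":-18,"dy":0,"dz":0,"twist":0,"grip":15}
    - {"dx":-24,"dy":0,"dz":0,"twist":0,"grip":15}
    - {"dx":-30,"dy":0,"dz":0,"twist":0,"grip":15}
    - {"dx":-35,"dy":0,"dz":0,"twist":0,"grip":15}
  grip_force: 10

```text
clock: 10.15
tool_pos: [0.5432, -0.1604, 0.0501]
ee_rot: [3.141, -0.0, 1.764]
ft_force: [1.4, 3.2, -0.7]
width: 0.0237
```

```bash
python3 -c "
from h import *
np.set_printoptions(precision=3,suppress=True)
d=shot('side','s9.png');t=observe();print(t['width'],(t['tool_pos']-H0)@np.array([X,Y,Z]).T,t['ft_force']);gt(hp(.055,.0563,.085),np.pi/2+A);cv2.imwrite('pics/c10.png',cv2.resize(cv2.imread('pics/s9.png')[130:370,360:560],None,fx=3,fy=2.5))"
```

```text
0.023892414337129873 [0.055 0.078 0.05 ] [-0.152  1.151  0.035]
dxyz [-21.2   0.2   0. ] twist 0.0
```

View pics/c10.png

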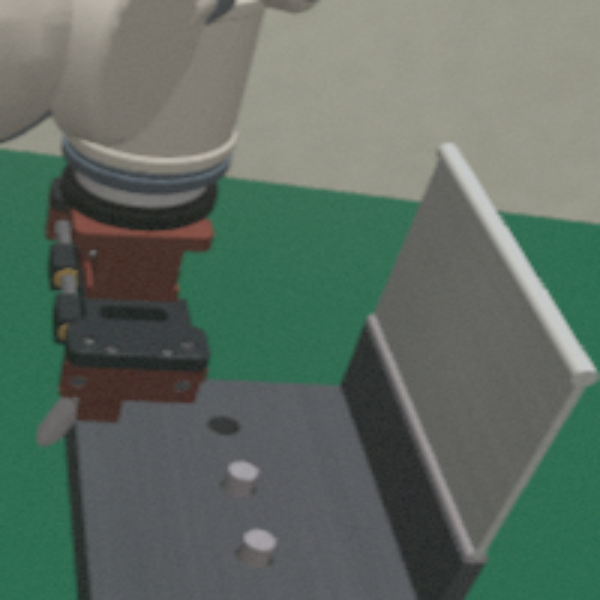

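It is pivoting as planned: the tip swings out to crop (50,430). I'll finish the lever stroke, tighten and lift.

Emit:
drive_tool:
  series:
    - {"dx":-5,"dy":0,"dz":0,"twist":0,"grip":15}
    - {"dx":-10,"dy":0,"dz":0,"twist":0,"grip":15}
    - {"dx":-15,"dy":0,"dz":0,"twist":0,"grip":15}
    - {"dx":-19,"dy":0,"dz":0,"twist":0,"grip":15}
    - {"dx":-21,"dy":0,"dz":0,"twist":0,"grip":15}
  grip_force: 10

```text
clock: 10.82
tool_pos: [0.547, -0.1813, 0.05]
ee_rot: [-3.142, 0.0, 1.764]
ft_force: [-0.6, 2.3, 0.1]
width: 0.0236
```

Emit:
drive_tool:
  series:
    - {"dx":0,"dy":0,"dz":0,"twist":0,"grip":15}
    - {"dx":0,"dy":0,"dz":0,"twist":0,"grip":15}
    - {"dx":0,"dy":0,"dz":0,"twist":0,"grip":15}
  grip_force: 50

```text
clock: 11.2
tool_pos: [0.547, -0.1809, 0.0502]
ee_rot: [3.141, 0.0, 1.764]
ft_force: [0.0, 1.5, 0.7]
width: 0.0227
```

```bash
python3 -c "
from h import *
np.set_printoptions(precision=3,suppress=True)
d=shot('side','s10.png');t=observe();print(t['width'],(t['tool_pos']-H0)@np.array([X,Y,Z]).T,t['ft_force'])
n=np.array([-.669,-.229,.707]);F=np.array([.648,.1865,.11])+.05*n;yaw=np.arctan2(.229,.669);print('F',F,'tcp',F+.07*n,'yaw',yaw);gt(F+.07*n+[-.06,-.02,.06],yaw)
cv2.imwrite('pics/c11.png',cv2.resize(cv2.imread('pics/s10.png')[130:370,360:560],None,fx=3,fy=2.5))"
```

```text
0.022955012829915723 [0.055 0.057 0.05 ] [-1.722  1.55  -0.224]
F [0.615 0.175 0.145] tcp [0.568 0.159 0.195] yaw 0.32980046995633683
dxyz [ 321.5   23.  -169.8] twist 1.435
```

View pics/c11.png

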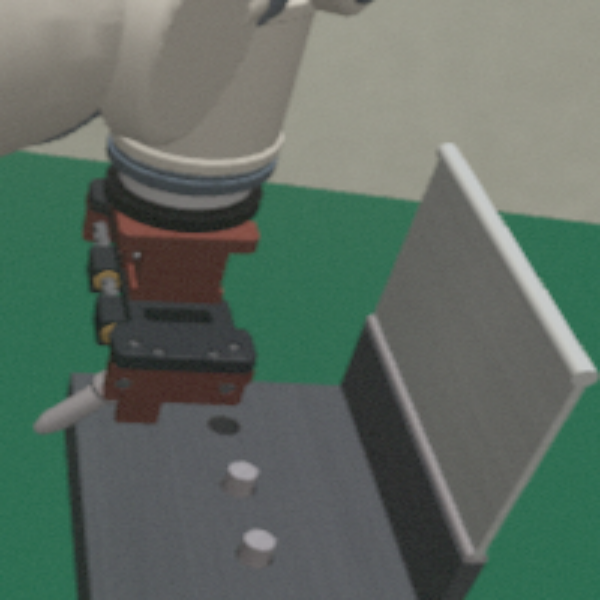

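The punch is tilted about 45° with the tip towards +y'. I'll lift, transfer and twist to a stand-off in front of the lens.

Emit:
drive_tool:
  series:
    - {"dx":0,"dy":0,"dz":-50,"twist":0,"grip":15}
    - {"dx":0,"dy":0,"dz":-100,"twist":0,"grip":15}
    - {"dx":40,"dy":3,"dz":-140,"twist":0.15,"grip":15}
    - {"dx":80,"dy":6,"dz":-170,"twist":0.3,"grip":15}
    - {"dx":130,"dy":10,"dz":-170,"twist":0.45,"grip":15}
  grip_force: 50

```text
clock: 11.88
tool_pos: [0.5329, -0.0512, 0.2236]
ee_rot: [3.135, 0.0, 1.308]
ft_force: [0.8, 1.1, -1.3]
width: 0.0233
```

```bash
cat >> h.py <<'E'
n=np.array([-.669,-.229,.707]);G=np.array([.648,.1865,.11]);F=G+.05*n;yawF=np.arctan2(.229,.669);TC=F+.07*n
E
python3 -c "
from h import *
print(observe()['tool_pos']);gt(TC+[-.06,-.02,.06],yawF)"
```

```text
[ 0.53286007 -0.0511633   0.22362564]
dxyz [177.1 -73.8   3.3] twist 0.978
```

Emit:
drive_tool:
  series:
    - {"dx":35,"dy":-15,"dz":0,"twist":0.18,"grip":15}
    - {"dx":75,"dy":-30,"dz":0,"twist":0.36,"grip":15}
    - {"dx":110,"dy":-45,"dz":0,"twist":0.54,"grip":15}
    - {"dx":145,"dy":-60,"dz":0,"twist":0.72,"grip":15}
    - {"dx":177,"dy":-74,"dz":0,"twist":0.9,"grip":15}

```text
clock: 12.5
tool_pos: [0.505, 0.1397, 0.22]
ee_rot: [3.141, -0.001, 0.408]
ft_force: [-0.1, 0.3, -1.7]
width: 0.0233
```

Emit:
drive_tool:
  series:
    - {"dx":0,"dy":0,"dz":0,"twist":0.08,"grip":15}
    - {"dx":0,"dy":0,"dz":0,"twist":0.08,"grip":15}
    - {"dx":0,"dy":0,"dz":0,"twist":0.08,"grip":15}

```text
clock: 12.88
tool_pos: [0.5053, 0.1382, 0.22]
ee_rot: [3.141, -0.0, 0.335]
ft_force: [0.3, -0.7, -1.8]
width: 0.0227
```

```bash
python3 -c "
from h import *
np.set_printoptions(precision=3,suppress=True)
d=shot('side','s11.png');t=shot('top','t11.png');gt(TC,yawF);o=observe();print(o['qpos'],o['tool_pos'],o['ee_rot'])
print(proj(d,o['tool_pos']+[0,0,ZO]),proj(t,o['tool_pos']+[0,0,ZO]))"
```

```text
dxyz [65.9  0.8 60.1] twist 0.005
[ 0.202 -0.112  1.415 -0.     1.838  1.438] [0.505 0.138 0.22 ] [ 3.141 -0.     0.334]
[203.97  177.852] [197.261 255.64 ]
```

View pics/s11.png

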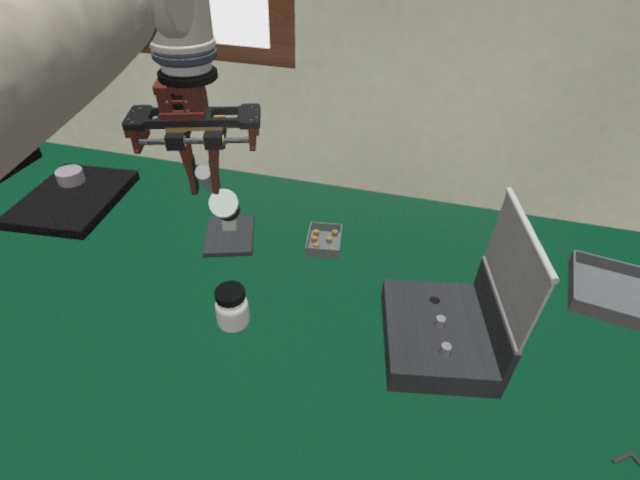

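View pics/t11.png

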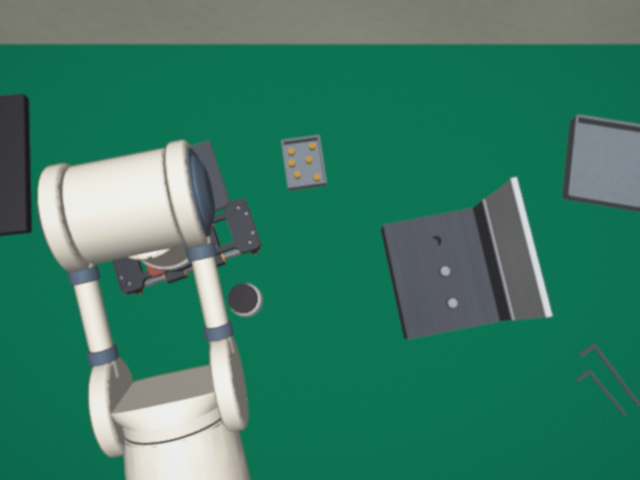

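The side view shows the head at (203,175) between the fingers, but the tip is hidden behind them; the lens is at (224,203), and the cover stands. I'll turn the punch side-on to the side camera to measure its tilt and tip relative to the tool.

Emit:
drive_tool:
  series:
    - {"dx":0,"dy":0,"dz":0,"twist":-0.18,"grip":15}
    - {"dx":0,"dy":0,"dz":0,"twist":-0.36,"grip":15}
    - {"dx":0,"dy":0,"dz":0,"twist":-0.54,"grip":15}
    - {"dx":0,"dy":0,"dz":0,"twist":-0.72,"grip":15}
    - {"dx":0,"dy":0,"dz":0,"twist":-0.9,"grip":15}

```text
clock: 13.6
tool_pos: [0.5053, 0.1382, 0.22]
ee_rot: [3.141, 0.0, 1.24]
ft_force: [-0.7, -0.9, -0.5]
width: 0.023
```

Emit:
drive_tool:
  series:
    - {"dx":0,"dy":0,"dz":0,"twist":-0.18,"grip":15}
    - {"dx":0,"dy":0,"dz":0,"twist":-0.36,"grip":15}
    - {"dx":0,"dy":0,"dz":0,"twist":-0.5,"grip":15}
    - {"dx":0,"dy":0,"dz":0,"twist":-0.5,"grip":15}

```text
clock: 14.1
tool_pos: [0.5052, 0.1382, 0.22]
ee_rot: [3.141, 0.0, 1.733]
ft_force: [-0.6, 0.4, -1.9]
width: 0.023
```

```bash
python3 -c "
from h import *
np.set_printoptions(precision=3,suppress=True)
d=shot('side','s12.png');o=observe();print(o['tool_pos'],o['ee_rot'],tips(d).sum())
cv2.imwrite('pics/c12.png',cv2.resize(cv2.imread('pics/s12.png')[90:250,110:310],None,fx=4,fy=3.5))"
```

```text
tool [0.505 0.138 0.22 ] tips n 450 z lo [0.236 0.236] lo min [0.482 0.124 0.235] max [0.525 0.146 0.248]
[0.505 0.138 0.22 ] [3.141 0.    1.731] 450
```

View pics/c12.png

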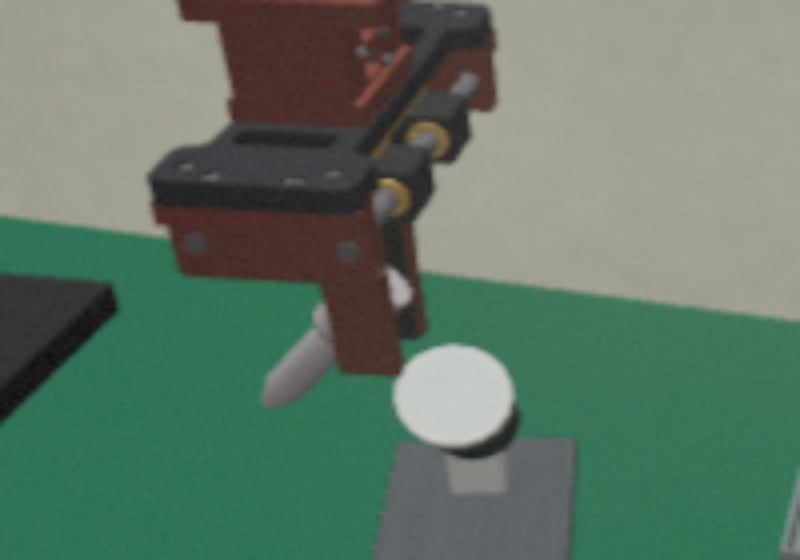

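The side-on view is clear: the shank runs from crop (330,330) to the tip at about (270,395), with the head end at (400,290). I'll measure the axis in the jaw mid-plane.

```bash
cat >> h.py <<'E'
def axis(d,box,sat=28,zo=ZO):
    o=observe();T=o['tool_pos']+[0,0,zo];w=o['ee_rot'][2];tx=np.array([np.cos(w),np.sin(w),0]);ty=np.array([np.sin(w),-np.cos(w),0])
    x0,x1,y0,y1=box;s=d['pixels'][y0:y1,x0:x1].astype(int)
    m=((s.max(2)-s.min(2)<sat)&(s.min(2)>80)).astype(np.uint8)
    k,lab,st,_=cv2.connectedComponentsWithStats(m);b=1+st[1:,4].argmax();v,u=np.nonzero(lab==b);u=u+x0;v=v+y0
    c=-d['R'].T@d['t'];r=(np.c_[u,v,np.ones(len(u))]@np.linalg.inv(d['intrinsics']).T)@d['R']
    P=c+r*(((T-c)@ty)/(r@ty))[:,None]
    Q=np.c_[(P-T)@tx,P[:,2]-T[2]]*1000   # tool-x, up (mm) in the jaw mid-plane
    C=(cloud(d)[v,u]-T)@np.array([tx,ty,Z]).T*1000
    return Q,C,lab==b
E
python3 - <<'E'
from h import *
np.set_printoptions(precision=2,suppress=True)
d=dict(np.load('pics/s12.png.npz'))
Q,C,m=axis(d,(172,197,172,210))
print(len(Q),Q.min(0),Q.max(0))
rect=cv2.minAreaRect(Q.astype(np.float32));print('rect',rect)
mu=Q.mean(0);e=np.linalg.svd(Q-mu)[2][0];e*=np.sign(-e[1]);print('axis',e,'tilt deg',np.degrees(np.arctan2(e[0],-e[1])),'mean',mu)
p=(Q-mu)@e;q=(Q-mu)@[-e[1],e[0]]
for a in np.arange(p.min(),p.max(),3):
    i=(p>=a)&(p<a+3);print(round(a,1),i.sum(),q[i].min(),q[i].max(),(q[i].min()+q[i].max())/2)
print('tip',mu+e*p.max(),'perp offset of TCP',(-mu)@[-e[1],e[0]])
cc=C[np.isfinite(C).all(1)];print('cloud y',np.median(C[:,1]))
E
```

```text
259 [ 19.4  -52.93] [53.31  1.62]
rect ((32.23402786254883, -28.570865631103516), (16.600202560424805, 62.588443756103516), 34.771766662597656)
axis [ 0.54 -0.84] tilt deg 32.99467250691525 mean [ 34.02 -29.77]
-33.5 5 3.3747582671125445 6.561693021366482 4.968225644239514
-30.5 6 1.9339074107150982 5.848452681675075 3.8911800461950863
-27.5 8 -0.7597263684488651 6.37247492873576 2.8063742801434475
-24.5 9 -2.223275676958844 4.938027440297559 1.3573758816693575
-21.5 10 -3.6964726752904573 3.494161461331888 -0.10115560697928472
-18.5 11 -5.179413074996045 4.01817463839096 -0.5806192183025427
-15.5 12 -5.924567306977557 4.544170643631192 -0.6901983316731823
-12.5 15 -8.681986395146406 4.345143638620827 -2.16842137826279
-9.5 15 -8.930031081509334 4.874634251038753 -2.0276984152352906
-6.5 17 -8.421614121853477 5.406143199318647 -1.5077354612674148
-3.5 16 -9.179858958911513 5.939682045871057 -1.6200884565202283
-0.5 17 -8.670091890700224 6.475262441592227 -1.0974147245539987
2.5 16 -7.644647273248179 6.280928894018582 -0.6818591896147983
5.5 15 -7.128946836806958 6.8201237678572 -0.1544115344748791
8.5 16 -6.611245575758287 7.3613972269447085 0.37507582559321095
11.5 15 -6.091531823212126 7.904761313848696 0.9066147453182851
14.5 15 -6.8559691523355495 7.713776729881413 0.4289037887729319
17.5 14 -6.334836007884565 6.974834868474626 0.3199994302950304
20.5 11 -4.52019757910335 5.489429162735201 0.4846157918159255
23.5 10 -2.69752980377166 6.0349551637164 1.6687126799723697
26.5 6 -0.10599239653669729 5.287935118803603 2.5909713611334526
tip [ 49.93 -54.28] perp offset of TCP -12.319995668193492
cloud y -6.089979952249026
```

```bash
cat >> h.py <<'E'
def fit(Q,lo=8,hi=36,e=np.array([.65,-.76])):
    # lo..hi: range used, mm back from the tip; midline of the silhouette
    for k in range(8):
        f=np.array([-e[1],e[0]]);p=Q@e;q=Q@f;pm=np.percentile(p,99.5)
        A_=[]
        for a in np.arange(pm-hi,pm-lo,2.):
            i=(p>=a)&(p<a+2)
            if i.sum()>4:A_.append((a+1,(q[i].min()+q[i].max())/2,q[i].max()-q[i].min()))
        A_=np.array(A_);c=np.polyfit(A_[:,0],A_[:,1],1);th=np.arctan(c[0]);e=np.cos(th)*e+np.sin(th)*f;e/=np.linalg.norm(e)
    f=np.array([-e[1],e[0]]);off=np.median(A_[:,1]);tip=e*pm+f*off
    print('tilt',np.degrees(np.arctan2(e[0],-e[1])),'tip in tool plane mm',tip,'perp offset of axis from TCP',off,'width',np.median(A_[:,2]),'along',pm)
    return e,tip
E
python3 - <<'E'
from h import *
np.set_printoptions(precision=2,suppress=True)
d=dict(np.load('pics/s12.png.npz'))
Q,C,m=axis(d,(172,197,172,210))
for lo,hi in((8,36),(12,34),(12,30)):fit(Q,lo,hi)
s=d['pixels'][172:210,172:197].copy();b=s[:,:,::-1].copy();c=cv2.findContours(m.astype(np.uint8),0,1)[0];b=cv2.resize(b,None,fx=14,fy=14,interpolation=0)
cv2.drawContours(b,[(x*14+7) for x in c],-1,(0,0,255),1);cv2.imwrite('pics/c13.png',b)
E
```

```text
tilt 40.65186226339509 tip in tool plane mm [ 51.76 -52.23] perp offset of axis from TCP 5.240132146553044 width 13.406254946373345 along 73.34309307949275
tilt 40.556657562590146 tip in tool plane mm [ 51.74 -52.24] perp offset of axis from TCP 5.344869525987677 width 13.938608449670292 along 73.33273967258116
tilt 40.24794850577291 tip in tool plane mm [ 51.67 -52.29] perp offset of axis from TCP 5.650872127801548 width 12.874090912035792 along 73.29777534201719
```

View pics/c13.png

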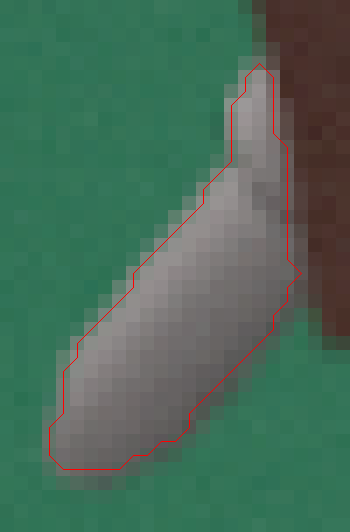

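```bash
sed -i 's/    m=((s.max(2)-s.min(2)<sat)&(s.min(2)>80)).astype(np.uint8)/    m=((s[...,1]-s[...,0]<28)\&(s[...,0]-s[...,1]<14)\&(s[...,0]>66)).astype(np.uint8)/' h.py
python3 - <<'E'
from h import *
np.set_printoptions(precision=2,suppress=True)
d=dict(np.load('pics/s12.png.npz'))
Q,C,m=axis(d,(170,198,172,212))
for lo,hi in((8,36),(14,34),(14,30)):fit(Q,lo,hi)
s=d['pixels'][172:212,170:198].copy();b=s[:,:,::-1].copy();c=cv2.findContours(m.astype(np.uint8),0,1)[0];b=cv2.resize(b,None,fx=14,fy=14,interpolation=0)
cv2.drawContours(b,[(x*14+7) for x in c],-1,(0,0,255),1);cv2.imwrite('pics/c14.png',b)
# 3D cloud of shank: cylinder surface points
P=C[(Q[:,0]>28)&(np.abs(C[:,1])<25)];mu=P.mean(0);print('cloud mean',mu,'dir',np.linalg.svd(P-mu)[2][0])
E
```

```text
tilt 40.377725220326425 tip in tool plane mm [ 51.68 -52.96] perp offset of axis from TCP 5.064306237970751 width 13.982382082163959 along 73.82193819140613
tilt 40.17609467318541 tip in tool plane mm [ 51.7  -52.94] perp offset of axis from TCP 5.345255258880618 width 14.792300325326272 along 73.79983166309535
tilt 42.73201163382868 tip in tool plane mm [ 52.35 -52.4 ] perp offset of axis from TCP 2.9014860946720953 width 14.922918095273547 along 74.01233992002612
cloud mean [ 36.63  -5.5  -32.83] dir [ 0.55  0.03 -0.83]
```

View pics/c14.png

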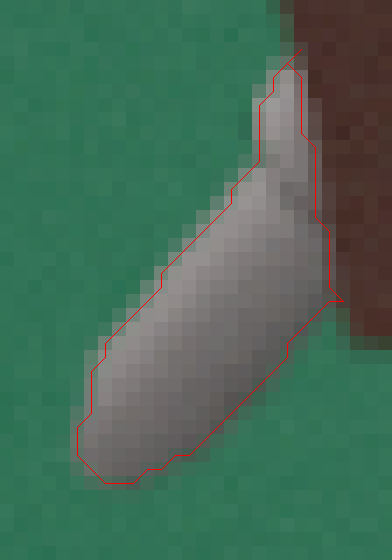

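```bash
python3 - <<'E'
from h import *
np.set_printoptions(precision=2,suppress=True)
d=dict(np.load('pics/s12.png.npz'))
o=observe();T=o['tool_pos']+[0,0,ZO];w=o['ee_rot'][2];tx=np.array([np.cos(w),np.sin(w),0]);ty=np.array([np.sin(w),-np.cos(w),0])
c0=-d['R'].T@d['t']
def pl(u,v):
    r=d['R'].T@np.linalg.inv(d['intrinsics'])@np.array([u,v,1.]);P=c0+r*((T-c0)@ty)/(r@ty);return np.array([(P-T)@tx,P[2]-T[2]])*1000
# subpixel edges per row: transition of (g-r) between background (~+60) and shank(~0)
s=cv2.GaussianBlur(d['pixels'],(3,3),0).astype(float);k=s[...,1]-s[...,0]
L=[];R=[]
for v in range(183,209):
    row=k[v,165:205];bg=np.median(k[v,160:170]);h=bg/2
    i=np.nonzero(row<h)[0]
    if len(i)==0:continue
    a=i[0];ul=165+a-1+(row[a-1]-h)/(row[a-1]-row[a]);L.append((ul,v))
    b=a
    while b+1<len(row) and row[b+1]<h:b+=1
    if b+1<len(row) and row.min()>-12 :R.append((165+b+(h-row[b])/(row[b+1]-row[b]),v))
for nm,E in(('L',L),('R',R)):
    q=np.array([pl(*x) for x in E]);print(nm);print(np.c_[E,q].round(1)[::2])
E
```

```text
L
[[187.3 183.   26.9 -11. ]
 [185.7 185.   30.  -14.7]
 [184.1 187.   33.2 -18.5]
 [182.5 189.   36.4 -22.3]
 [180.7 191.   39.8 -26.1]
 [179.4 193.   42.6 -30. ]
 [177.6 195.   46.  -33.9]
 [176.2 197.   49.  -37.8]
 [175.6 199.   50.6 -41.6]
 [175.1 201.   52.  -45.4]
 [174.7 203.   53.5 -49.3]
 [175.3 205.   53.1 -53. ]]
R
[[191.2 196.   24.7 -34.1]
 [189.6 198.   27.8 -38. ]
 [187.8 200.   31.2 -41.9]
 [186.  202.   34.8 -45.9]
 [183.7 204.   39.2 -50. ]
 [179.6 206.   46.4 -54.4]]
```

The shank's two edges give tilts of 39.8° and 40.6°, so about 5° is missing. The axis also sits about 5 mm off the TCP, because the punch slid in the pads while pivoting. I'll go back to the block edge and lever a bit further.

```bash
python3 -c "
from h import *
gt(hp(.055,.075,.17),np.pi/2+A)
print(observe()['qpos'])"
```

```text
dxyz [-303.9  -10.    85. ] twist -0.033
[ 2.02295502e-01 -1.11885561e-01  1.41532492e+00 -8.04107841e-05
  1.83804282e+00  4.19345632e-02]
```

Emit:
drive_tool:
  series:
    - {"dx":-60,"dy":-2,"dz":0,"twist":-0.033,"grip":15}
    - {"dx":-120,"dy":-4,"dz":0,"twist":-0.033,"grip":15}
    - {"dx":-180,"dy":-6,"dz":20,"twist":-0.033,"grip":15}
    - {"dx":-240,"dy":-8,"dz":50,"twist":-0.033,"grip":15}
    - {"dx":-304,"dy":-10,"dz":85,"twist":-0.033,"grip":15}

```text
clock: 14.78
tool_pos: [0.543, -0.1513, 0.1422]
ee_rot: [3.14, 0.001, 1.764]
ft_force: [0.6, -0.1, -1.1]
width: 0.023
```

Emit:
drive_tool:
  series:
    - {"dx":0,"dy":0,"dz":0,"twist":0,"grip":15}
    - {"dx":0,"dy":0,"dz":0,"twist":0,"grip":15}

```text
clock: 15.02
tool_pos: [0.5429, -0.149, 0.1428]
ee_rot: [3.141, -0.001, 1.765]
ft_force: [0.9, 0.6, -0.8]
width: 0.0231
```

```bash
python3 -c "
from h import *
gt(hp(.055,.075,.086),np.pi/2+A);print(observe()['tool_pos'])"
```

```text
dxyz [-14.3  -1.8  91.8] twist 0.001
[ 0.54287993 -0.14898372  0.14283074]
```

Emit:
drive_tool:
  series:
    - {"dx":-5,"dy":-1,"dz":35,"twist":0,"grip":15}
    - {"dx":-10,"dy":-2,"dz":65,"twist":0,"grip":15}
    - {"dx":-14,"dy":-2,"dz":85,"twist":0,"grip":15}
    - {"dx":-14,"dy":-2,"dz":92,"twist":0,"grip":15}
    - {"dx":-22,"dy":-2,"dz":92,"twist":0,"grip":15}
  grip_force: 10

```text
clock: 15.65
tool_pos: [0.5457, -0.1706, 0.0513]
ee_rot: [3.141, 0.0, 1.768]
ft_force: [0.0, -0.5, -0.8]
width: 0.0239
```

Emit:
drive_tool:
  series:
    - {"dx":-5,"dy":0,"dz":0,"twist":0,"grip":15}
    - {"dx":-9,"dy":0,"dz":0,"twist":0,"grip":15}
    - {"dx":-13,"dy":0,"dz":0,"twist":0,"grip":15}
    - {"dx":-17,"dy":0,"dz":0,"twist":0,"grip":15}
    - {"dx":-19,"dy":0,"dz":0,"twist":0,"grip":15}
  grip_force: 8

```text
clock: 16.27
tool_pos: [0.5489, -0.1899, 0.0506]
ee_rot: [-3.142, -0.0, 1.767]
ft_force: [0.1, 0.5, -1.4]
width: 0.0239
```

```bash
python3 -c "
from h import *
gt(hp(.055,.0485,.085),np.pi/2+A);o=observe();print(o['ft_force'],o['width'])
d=shot('side','s13.png');cv2.imwrite('pics/c15.png',cv2.resize(cv2.imread('pics/s13.png')[230:310,350:450],None,fx=7,fy=7))"
```

```text
dxyz [0.5 0.1 0.6] twist 0.003
[ 0.09745217  0.52354742 -1.41793653] 0.023897194155461102
```

View pics/c15.png

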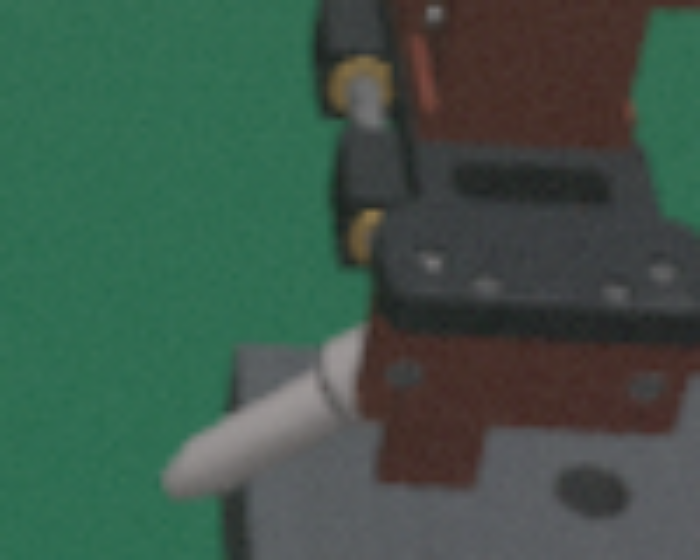

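```bash
cat >> h.py <<'E'
def plane(d,pts,zo=ZO):
    o=observe();T=o['tool_pos']+[0,0,zo];w=o['ee_rot'][2];tx=np.array([np.cos(w),np.sin(w),0]);ty=np.array([np.sin(w),-np.cos(w),0]);c=-d['R'].T@d['t'];out=[]
    for u,v in pts:
        r=d['R'].T@np.linalg.inv(d['intrinsics'])@np.array([u,v,1.]);P=c+r*((T-c)@ty)/(r@ty);out.append([(P-T)@tx*1000,(P[2]-T[2])*1000])
    return np.array(out)
E
python3 - <<'E'
from h import *
d=dict(np.load('pics/s13.png.npz'))
s=cv2.GaussianBlur(d['pixels'],(3,3),0).astype(float);k=s[...,1]-s[...,0]
E=[]
for u in range(374,395):
    col=k[265:310,u];bg=np.median(k[262:268,u]);h=bg/2+3;i=np.nonzero(col<h)[0][0]
    E.append((u,265+i-1+(col[i-1]-h)/(col[i-1]-col[i]),bg))
E=np.array(E);q=plane(d,E[:,:2]);print(np.c_[E,q].round(1))
E
```

```text
[[374.  295.1  61.5  58.5 -36.3]
 [375.  293.9  61.   57.1 -33.2]
 [376.  292.6  61.5  55.7 -30. ]
 [377.  291.8  61.   54.2 -27.8]
 [378.  291.2  60.5  52.7 -26.4]
 [379.  290.6  61.5  51.1 -24.8]
 [380.  290.1  62.   49.6 -23.5]
 [381.  289.2  61.   48.1 -21.3]
 [382.  286.9  61.   47.  -15.7]
 [383.  279.9  61.   47.1   0.4]
 [384.  278.7  61.   45.8   3.2]
 [385.  278.6  61.   44.2   3.7]
 [386.  278.6  60.5  42.5   3.8]
 [387.  278.7  60.   40.8   3.6]
 [388.  278.7  60.   39.2   3.7]
 [389.  278.7  60.5  37.5   3.9]
 [390.  278.7  61.   35.9   3.9]
 [391.  278.9  61.   34.2   3.7]
 [392.  279.   60.   32.5   3.4]
 [393.  279.   60.   30.9   3.5]
 [394.  279.   61.   29.3   3.8]]
```

The upper edge suggests about 43–47°. I'll tighten, lift, and measure again side-on.

Emit:
drive_tool:
  series:
    - {"dx":0,"dy":0,"dz":0,"twist":0,"grip":15}
    - {"dx":0,"dy":0,"dz":0,"twist":0,"grip":15}
    - {"dx":0,"dy":0,"dz":0,"twist":0,"grip":15}
    - {"dx":0,"dy":0,"dz":-40,"twist":0,"grip":15}
    - {"dx":0,"dy":0,"dz":-90,"twist":0,"grip":15}
  grip_force: 55

```text
clock: 16.95
tool_pos: [0.548, -0.1896, 0.1397]
ee_rot: [-3.138, -0.001, 1.767]
ft_force: [0.6, -0.9, -1.4]
width: 0.0229
```

Emit:
drive_tool:
  series:
    - {"dx":50,"dy":0,"dz":-60,"twist":0,"grip":15}
    - {"dx":112,"dy":0,"dz":-70,"twist":0,"grip":15}
    - {"dx":170,"dy":0,"dz":-70,"twist":0,"grip":15}
    - {"dx":230,"dy":0,"dz":-70,"twist":0,"grip":15}
    - {"dx":290,"dy":0,"dz":-70,"twist":0,"grip":15}

```text
clock: 17.58
tool_pos: [0.4923, 0.0935, 0.2107]
ee_rot: [3.141, 0.001, 1.767]
ft_force: [1.7, -0.4, -1.4]
width: 0.0226
```

Emit:
drive_tool:
  series:
    - {"dx":30,"dy":0,"dz":0,"twist":0,"grip":15}
    - {"dx":30,"dy":0,"dz":0,"twist":0,"grip":15}
    - {"dx":30,"dy":0,"dz":0,"twist":0,"grip":15}

```text
clock: 17.95
tool_pos: [0.4872, 0.1206, 0.2104]
ee_rot: [-3.142, 0.001, 1.767]
ft_force: [-0.3, -0.8, -1.2]
width: 0.0227
```

```bash
cat >> h.py <<'E'
def edges(d):
    s=cv2.GaussianBlur(d['pixels'],(3,3),0).astype(float);k=s[...,1]-s[...,0]
    o=observe();u0=int(proj(d,o['tool_pos']+[0,0,ZO])[0]);L=[];R=[]
    v0=int(proj(d,o['tool_pos']+[0,0,ZO])[1])
    for v in range(v0-5,v0+45):
        a0=u0-50;row=k[v,a0:u0+20];bg=np.median(k[v,a0:a0+10]);h=bg/2;i=np.nonzero(row<h)[0]
        if len(i)==0 or bg<35:continue
        a=i[0]
        if a==0: continue
        L.append((a0+a-1+(row[a-1]-h)/(row[a-1]-row[a]),v));b=a
        while b+1<len(row) and row[b+1]<h:b+=1
        if b+1<len(row) and row[a:b+1].min()>-10:R.append((a0+b+(h-row[b])/(row[b+1]-row[b]),v))
    L=np.array(L);R=np.array(R)
    print('L');print(np.c_[L,plane(d,L)].round(1)[::1])
    print('R');print(np.c_[R,plane(d,R)].round(1) if len(R) else '')
E
python3 -c "
from h import *
np.set_printoptions(precision=3,suppress=True)
d=shot('side','s14.png');o=observe();print(o['tool_pos'],o['ee_rot'],proj(d,o['tool_pos']+[0,0,ZO]))
edges(d)
u,v=proj(d,o['tool_pos']+[0,0,ZO]).astype(int)
cv2.imwrite('pics/c16.png',cv2.resize(cv2.imread('pics/s14.png')[v-40:v+60,u-60:u+60],None,fx=6,fy=6))"
```

```text
[0.487 0.12  0.21 ] [-3.141  0.001  1.766] [210.672 191.301]
L
[[186.9 186.   34.1   7.3]
 [195.5 187.   21.5   6.2]
 [195.3 188.   22.1   4.5]
 [194.4 189.   23.8   2.7]
 [193.5 190.   25.4   0.9]
 [192.9 191.   26.4  -0.9]
 [192.7 192.   27.   -2.7]
 [192.5 193.   27.6  -4.4]
 [192.4 194.   28.1  -6.2]
 [191.7 195.   29.4  -8. ]
 [190.6 196.   31.4  -9.9]
 [189.5 197.   33.3 -11.8]
 [188.4 198.   35.3 -13.6]
 [187.4 199.   37.1 -15.5]
 [186.4 200.   38.9 -17.4]
 [185.4 201.   40.7 -19.3]
 [184.2 202.   42.8 -21.2]
 [183.1 203.   44.8 -23.1]
 [181.9 204.   46.9 -25. ]
 [180.6 205.   49.2 -26.9]
 [179.5 206.   51.2 -28.9]
 [178.5 207.   53.1 -30.8]
 [177.9 208.   54.4 -32.7]
 [177.5 209.   55.3 -34.6]
 [177.  210.   56.3 -36.5]
 [176.6 211.   57.4 -38.4]
 [176.1 212.   58.4 -40.3]
 [175.8 213.   59.3 -42.2]
 [175.6 214.   59.9 -44.1]
 [175.8 215.   60.  -46. ]
 [176.3 216.   59.5 -47.9]
 [178.  217.   57.2 -49.6]
 [208.4 218.    9.8 -48.7]
 [208.1 219.   10.5 -50.7]
 [207.9 220.   11.1 -52.6]
 [207.7 221.   11.6 -54.5]
 [207.6 222.   12.  -56.5]
 [207.5 223.   12.6 -58.4]
 [207.2 224.   13.2 -60.4]
 [206.9 225.   13.9 -62.3]
 [206.8 226.   14.4 -64.3]
 [206.7 227.   14.8 -66.3]
 [206.5 228.   15.3 -68.3]
 [206.3 229.   16.  -70.3]
 [206.  230.   16.7 -72.3]
 [205.9 231.   17.2 -74.3]
 [205.8 232.   17.6 -76.3]
 [205.6 233.   18.2 -78.3]
 [205.4 234.   18.8 -80.3]
 [205.2 235.   19.4 -82.4]]
R
[[197.7 205.   23.  -25.5]
 [196.4 206.   25.2 -27.4]
 [195.1 207.   27.6 -29.4]
 [193.9 208.   29.6 -31.3]
 [192.9 209.   31.5 -33.2]
 [191.8 210.   33.4 -35.2]
 [190.8 211.   35.3 -37.1]
 [189.7 212.   37.3 -39.1]
 [188.4 213.   39.6 -41.1]
 [187.1 214.   42.  -43.1]
 [185.9 215.   44.2 -45.1]
 [183.9 216.   47.5 -47.2]
 [180.9 217.   52.6 -49.3]]
```

View pics/c16.png

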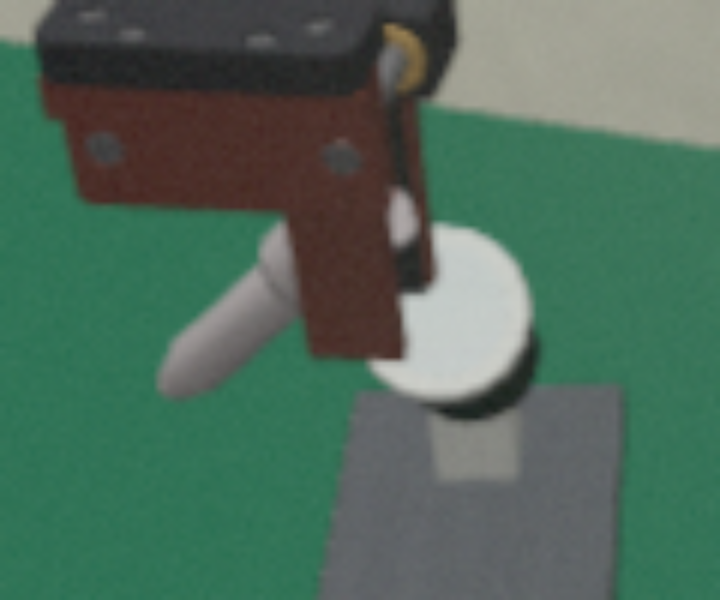

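The tilt is now about 46.4° (edges 46.2° and 46.8°), close enough to 45°. The tip is at tool x +57, z -46 mm from the grasp point. Next is the twist into line at a stand-off, then the approach along the lens axis.

```bash
cat >> h.py <<'E'
TC=F-.0573*np.array([np.cos(yawF),np.sin(yawF),0])+[0,0,.0464]
E
python3 -c "
from h import *
print(TC);gt(TC+.05*n,yawF)"
```

```text
[0.56033807 0.15649315 0.19175   ]
dxyz [16.6 43.7 18.3] twist 1.436
```

Emit:
drive_tool:
  series:
    - {"dx":5,"dy":12,"dz":0,"twist":0.18,"grip":15}
    - {"dx":10,"dy":25,"dz":0,"twist":0.36,"grip":15}
    - {"dx":16,"dy":35,"dz":5,"twist":0.54,"grip":15}
    - {"dx":17,"dy":44,"dz":10,"twist":0.72,"grip":15}
    - {"dx":17,"dy":44,"dz":18,"twist":0.9,"grip":15}

```text
clock: 18.62
tool_pos: [0.5278, 0.1451, 0.1921]
ee_rot: [3.141, 0.0, 0.859]
ft_force: [-0.2, -0.4, -1.9]
width: 0.0227
```

Emit:
drive_tool:
  series:
    - {"dx":0,"dy":0,"dz":0,"twist":0.18,"grip":15}
    - {"dx":0,"dy":0,"dz":0,"twist":0.36,"grip":15}
    - {"dx":0,"dy":0,"dz":0,"twist":0.536,"grip":15}
    - {"dx":0,"dy":0,"dz":0,"twist":0.536,"grip":15}
    - {"dx":0,"dy":0,"dz":0,"twist":0.536,"grip":15}

```text
clock: 19.25
tool_pos: [0.5271, 0.1458, 0.1924]
ee_rot: [3.141, 0.0, 0.333]
ft_force: [0.2, 0.4, -1.4]
width: 0.0231
```

```bash
python3 -c "
from h import *
gt(TC,yawF);o=observe();print(o['tool_pos'],o['ee_rot'])
d=shot('side','s15.png');print(proj(d,F),proj(d,o['tool_pos']+[0,0,ZO]));cv2.imwrite('pics/c17.png',cv2.resize(d['pixels'][110:260,140:300,::-1],None,fx=4.5,fy=4))"
```

```text
dxyz [34.9  0.8 35.7] twist 0.004
[0.52707665 0.14578042 0.19243633] [3.14148769e+00 1.99823736e-04 3.33339563e-01]
[219.79732747 197.38203602] [208.00764597 185.52400896]
```

View pics/c17.png

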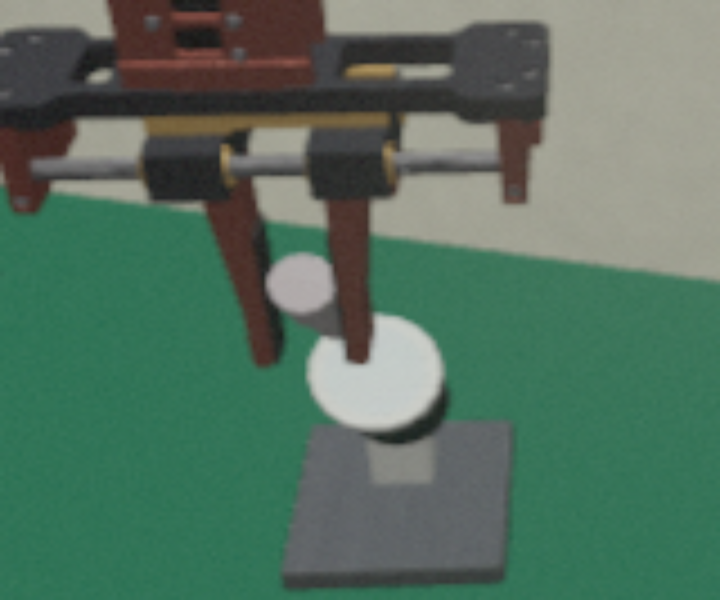

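The punch is in line with the lens: head at crop (300,283), glass behind it at (375,373). Final approach, slowly.

Emit:
drive_tool:
  series:
    - {"dx":10,"dy":0,"dz":10,"twist":0.004,"grip":15}
    - {"dx":20,"dy":0.5,"dz":20,"twist":0.004,"grip":15}
    - {"dx":28,"dy":0.8,"dz":29,"twist":0.004,"grip":15}
    - {"dx":33,"dy":0.8,"dz":34,"twist":0.004,"grip":15}
    - {"dx":35,"dy":0.8,"dz":36,"twist":0.004,"grip":15}

```text
clock: 19.92
tool_pos: [0.5603, 0.1574, 0.1558]
ee_rot: [-3.141, 0.001, 0.328]
ft_force: [-0.6, 0.0, -0.9]
width: 0.0226
```

Emit:
drive_tool:
  series:
    - {"dx":0,"dy":0,"dz":0,"twist":0,"grip":15}
    - {"dx":0,"dy":0,"dz":0,"twist":0,"grip":15}
    - {"dx":0,"dy":0,"dz":0,"twist":0,"grip":15}
    - {"dx":0,"dy":0,"dz":0,"twist":0,"grip":15}

```text
clock: 20.42
tool_pos: [0.5602, 0.1573, 0.1569]
ee_rot: [3.142, -0.0, 0.327]
ft_force: [-0.2, -0.9, -2.3]
width: 0.023
```

```bash
python3 -c "
from h import *
np.set_printoptions(precision=4,suppress=True)
gt(TC,yawF);o=observe();print(o['tool_pos'],o['ee_rot'],o['ft_force'])
d=cov('s16.png');t=shot('top','t16.png')
print('F',proj(d,F),proj(t,F),'G',proj(d,G))
# head end-face cloud
C=cloud(d);w=o['tool_pos']+[0,0,ZO]
p=d['pixels'].astype(int);m=(p.max(2)-p.min(2)<30)&(p.min(2)>120)&(np.linalg.norm(C-w,axis=-1)<.035)
P=C[m];print('head pts',len(P),P.mean(0),'normal',np.linalg.svd(P-P.mean(0))[2][2]); c=P.mean(0);print('expected head end',F+.085*n,'perp err',(c-F)-n*((c-F)@n),'along',(c-F)@n)
cv2.imwrite('pics/c18.png',np.hstack([cv2.resize(d['pixels'][120:240,150:270,::-1],None,fx=3.3,fy=3.3),cv2.resize(t['pixels'][120:240,120:240,::-1],None,fx=3.3,fy=3.3)]))"
```

```text
dxyz [-0.1  0.8  0.1] twist -0.003
[0.5602 0.1573 0.1569] [ 3.1416 -0.0005  0.3273] [-0.1521 -0.8763 -2.3373]
edge top z 0.24942205591809508
4184 angle 1.588954960251882 face y at .108/.243 -0.07414433744031053 -0.07659552638630068
F [219.7973 197.382 ] [188.7759 196.385 ] G [223.5312 202.7118]
head pts 160 [0.5558 0.1559 0.2032] normal [-0.9072 -0.172   0.384 ]
expected head end [0.5577 0.1556 0.2054] perp err [-0.0022  0.0003 -0.002 ] along 0.084637042824296
```

View pics/c18.png

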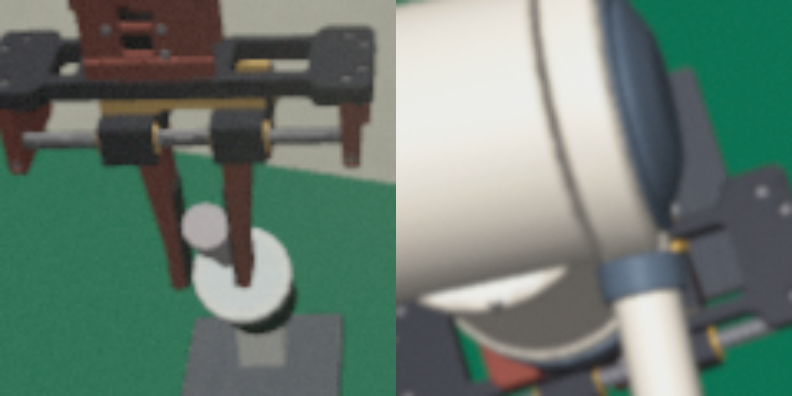

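The head end face agrees within about 3 mm of its ideal place, the along-axis distance is right, and the cover still stands. Handing in.

```bash
python3 -c "
from h import *
print(hand_in(),observe()['clock'])"
```

```text
the job is handed in; nothing more can be done
the job is handed in; nothing more can be done
```

I folded the cover upright, drew the punch, and handed in with it held in front of the lens after about 20.5 s. The gripper was still closed on it at 55 N.

**What I did:** The gripper only moves and twists with the tool pointing down, so I tilted the punch by levering its shank over the holder's fixed edge. That took two goes, because the first left it at only about 40°.

**Last checks**
- **Cover:** it measures about 1.57–1.59 rad and hasn't moved since I let go of it.
- **Tilt:** the punch's two edges gave 46.2° and 46.8°, so it is about 1.4° steeper than the 45° lens axis.
- **Direction:** its compass direction matches the lens axis within about 0.2°.
- **Position:** the top of the head is within about 3 mm sideways of where it should be. Along the axis it is 84.6 mm from the focus point, against 85 mm expected. The camera pictures give the lens centre only to about 2 mm.
- **Tip:** the fingers hid the tip from both cameras in the final pose. Its 50 mm distance from the glass comes from the side-on measurement just before, good to about 2 mm.
- **Contact:** the wrist force was never more than about 9 N in any reading, and nothing suggested contact with the lens or stand.
- **Surroundings:** the dish, jar and both pins were in place in the last full pictures, before the second levering. I did not check them again after that.

**What disagreed:** the reported tool height was about 35 mm lower than where the cameras showed the fingertips. Because of this, my first push passed over the cover without moving it. I corrected for it from then on, and the cameras confirmed the correction.

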